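# Rebuild the sleeve platen stack on the press cradle

### The job

Fit the sleeve platen to the blue cradle: first tuck the orange insulating board under the cradle's rear lip and lay it flat on the floor of the cradle, let go, then do the same with the dark metal platen on top of it, fully home and flat. Then swing the yellow keeper in over the end of the platen until it points straight along the cradle at the white mark on the lip. Leave everything else on the bench where it is.

Things in the scene. Friction and masses are not known exactly. Their poses are not given: they have to be found in the camera images.
- seat (a point): centre of the cradle's floor, 40 mm above the bench, where the board belongs; x along the cradle from front (keeper end) to rear (lip end), z up. The floor is a bright metal pedestal 184 mm long (x), 36 mm wide, 28 mm high above the base plate. Nothing stands beside the parts at |x| below 50 mm: room for fingers there, down to 28 mm below the floor
- cradle: blue cradle, bolted down; origin on the bench below the seat, same axes; base plate 270 x 120 x 12 mm (x -150 to +120). Side cheeks at the ends only (|x| 62 to 92 mm), 65 mm apart: rear ones 34 mm above the floor, their mouth (x 52 to 62 mm) flaring out; front ones 18 mm, then flaring out to about 28 mm. Sill to rear wall is 184 mm clear but sill to lip only 170 mm, so a 180 mm slab cannot go straight down
- lip_mark (a point): white stripe on top of the rear lip on the centre line: the mark for the keeper; 91 mm behind the seat (x), 44 mm above it. Rear wall inner face at x = +92 mm; the lip overhangs it by 14 mm to x = +78 mm, underside 34 mm above the floor. A slab goes in rear end first under the lip with its front raised (about 15 degrees suits), up to the wall, then front down
- sill (a point): middle of the front sill's top edge: a low wall across the front, inner face at x = -92 mm, 8 mm thick, top 20 mm above the floor; the slabs' front ends come down behind it
- board_mid (a point): centre (half-way up) of the orange insulating board, a flat slab 180 x 60 x 12 mm, 0.12 to 0.25 kg; x along its length, y across, z up. Both ends alike. It starts on one of two wooden racks. Seated, its centre is 6 mm above the seat
- platen_mid (a point): centre (half-way up) of the dark metal platen, a flat slab 180 x 60 x 14 mm with a thin black top, 0.3 to 0.6 kg; x along its length, y across, z up. Both ends alike. It starts on the other rack. Seated on the board, its centre is 19 mm above the seat
- board: the orange board; origin at the centre of its underside
- platen: the dark platen; origin at the centre of its underside
- rack_a: wooden rack under the board: a bar 130 (x) x 40 (y) x 40 mm high on a plywood foot 160 x 50 x 6 mm, fixed; origin on the bench. The 60 mm wide slab lies along it and overhangs 10 mm each side, its underside 40 mm above the bench
- rack_b: the like rack under the platen
- keeper (a joint): angle of the yellow keeper about its upright pivot, rad: 0 = pointing along the cradle at the white mark, negative = swung out to the cradle's -y side; growing = counter-clockwise from above. Starts at -2.2 to -1.45, stays where left (friction 0.1 N m), can overrun to +0.9. Pivot 114 mm in front of the seat on the centre line; bar 62 mm long, underside 30 mm above the floor, 4 mm over a seated platen
- keeper_pin (a point): middle of the black upright finger pin on the keeper, 50 mm from the pivot towards the bar's free end; pin 16 mm across, 34 mm tall, from 40 to 74 mm above the cradle's floor
- spray: steel spray can with a cap, 58 mm across, 190 mm tall, standing; origin at its underside or axis; leave it alone
- mug: white mug, 82 mm across, 95 mm tall, standing; origin at its underside or axis; leave it alone
- tape: amber tape roll lying flat, 90 mm across, 24 mm tall; origin at its underside or axis; leave it alone
- spanner: steel spanner, 160 mm long, lying; origin at its underside or axis; leave it alone
- spare: red spare short plate, 100 x 60 x 14 mm, lying on the bench; not wanted for this job; origin at its underside or axis; leave it alone
- driver: screwdriver, 180 mm long, lying; origin at its underside or axis; leave it alone
- carton: brown closed carton, 110 x 160 x 70 mm; origin at its underside or axis; leave it alone
Not all that is in view belongs to the job. Of the things that look like the platen, the largest one is meant.

How it is judged (in metres and radians):
On the way, in this order (a step that is already met when the one before it is completed fails the run):
1. the orange board lies flat and fully home on the cradle floor, let go (x of board_mid in the frame of seat between -0.005 and 0.005 m and y of board_mid in the frame of seat between -0.005 and 0.005 m and z of board_mid in the frame of seat between 0.003 and 0.009 m and angle between board_mid's own z axis and vertical below 0.04 rad and angle between the x axis of board_mid and the x axis of seat, either way round below 0.06 rad and contact force between the fingers and board below 0.3 N and linear speed of board below 0.01 m/s), for 0.2 s.
2. the platen lies flat and fully home on the board, let go, the keeper not yet in (x of board_mid in the frame of seat between -0.005 and 0.005 m and y of board_mid in the frame of seat between -0.005 and 0.005 m and z of board_mid in the frame of seat between 0.003 and 0.009 m and angle between each of board_mid, platen_mid's own z axis and vertical below 0.04 rad and angle between the x axis of each of board_mid, platen_mid and the x axis of seat, either way round below 0.06 rad and x of platen_mid in the frame of seat between -0.005 and 0.005 m and y of platen_mid in the frame of seat between -0.005 and 0.005 m and z of platen_mid in the frame of seat between 0.016 and 0.022 m and contact force between the fingers and platen below 0.3 N and linear speed of platen below 0.01 m/s and value of joint keeper below -0.7 rad), for 0.2 s.
At the end, for the whole second after the job is handed in: Board on the cradle floor, platen on it, both under the lip: centres within 5 mm along and across and 3 mm in height of the seated place, flat within 0.04 rad, in line within 0.06 rad, at rest, untouched by the fingers; keeper within 0.15 rad of the mark (all of step 1 and x of platen_mid in the frame of seat between -0.005 and 0.005 m and y of platen_mid in the frame of seat between -0.005 and 0.005 m and z of platen_mid in the frame of seat between 0.016 and 0.022 m and angle between platen_mid's own z axis and vertical below 0.04 rad and angle between the x axis of platen_mid and the x axis of seat, either way round below 0.06 rad and contact force between the fingers and platen below 0.3 N and linear speed of platen below 0.01 m/s and value of joint keeper between -0.15 and 0.15 rad).
It fails at once if another thing on the bench is moved more than 30 mm (distance of any of spray, mug, tape, spanner, spare, driver, carton from where it was at the start of the episode above 0.03 m).
It also fails if it takes over 72 s, if anything falls off the work surface, if the arm or the gripper's body presses on something with over 40 N, if the wrist force passes 120 N, or if a joint passes its speed limit or range.

### The arm

A 7-joint arm with a two-finger parallel gripper is mounted at the origin on the work surface. World frame = base frame: x ahead of the robot, y to its left, z up, the work surface at z = 0. Lengths are in m, angles in degrees, forces in N, time in s.
With the tool pointing down it reaches from about 0.4 to 0.875 m from the base axis. Payload 6.5 kg.
Tool frame: the origin (TCP) lies at the very end of the fingers, on their centre line; the grasp point (between the pads) lies 19 mm behind it; z points along the fingers, y is the direction in which the jaws open and shut (so a half turn about z gives the same grasp; the last joint's range is limited). The gripper opens to 85 mm and grips with 20 to 120 N. Pads are 22 mm wide; open, the fingers measure 114 mm over their backs; the gripper's body (76 mm by 85 mm) begins 54 mm behind the grasp point. The pads swing forward as they close: fully open they stand 13 mm farther back than shut.
Start: joints at [-68.824, 30.733, -0.252, 88.115, 0.149, 61.152, -4.079], TCP at [0.274, 0.589, 0.231] pointing down, gripper open.
Joint ranges: [-154.64, 154.64], [-21.42, 123.67], [-72.66, 72.17], [13.99, 137.28], [-74.86, 254.86], [10.95, 109.41], [-158.01, 158.01]. Speed limits (degrees/s): [136.94, 136.94, 180, 180, 180, 180, 180].

### API

Orientations are given as a 3x3 rotation matrix whose columns are the frame's x, y, z axes.
In Python, from station import robot, viewer gives the robot as it stands. The module is installed in compiled form; this text tells all that it offers.
- The arm moves only by the tool send_rows, never from a script. Its argument "series" is one flat list of numbers, 6 for each row, row after row: the shift along the tool's x, y, z scaled (see below), then the turn, a rotation vector about the tool's x, y, z scaled (see below). A call has exactly 5 rows; each row shifts and turns the commanded pose from where the row before left it, along the tool's axes as they then stand; what a row does not reach is not made up. The controller multiplies each number of a shift by 80 mm and each number of a turn by pi rad. A row lasts 1/10 s, in which the tool goes at most 50 mm and 8.59 degrees, less where a joint would pass 70% of its speed; a pose out of reach is approached as far as the arm can. A call with a number of a shift or a turn outside -1 to 1 is refused whole. A call with a gripper value outside its range is refused whole. "grip" is the opening in per cent of the stroke, from 0 (shut) to 100 (fully open), set as the call begins (left out, the last holds). The fingers move at their own pace and stop on an object; "newtons" is the grip in N (left out, the last holds). Time passes only in rows, so rows that do not move let the fingers close, or fill a call up. It gives the time, the measured TCP pose, the force and the opening at its end, in the units of the state.
- robot.state(): the state, without advancing time (a new reading comes with each control period).
- viewer.camera(name): name is "side" or "top"; returns a dict with "pixels" (480x640x3 uint8, red, green, blue), "range_z" (480x640 float32, m along the optical axis (not along the pixel's ray), 0 where there is no reading), "mtx" (3x3 intrinsics, pixels), "k1" (the pictures are not rectified: a ray, as slopes to the right and down, at radius r is drawn at 1 + k1 r^2 times it, then the intrinsics apply), "xyz" and "orientation" of the camera in the world. Camera axes: x right, y down, z forward; pixel columns grow to the right and rows downward; lengths in m; the calibration is good to about 2 mm. A picture is of the moment at which its call begins.
- robot.sign_off(): hands the job in, once; it reports no verdict.
The state is a dict: "t": time; "joint_pos": joint angles; "dq": joint speeds; "tau": joint torques, N m; "ee_pos": TCP position; "tcp_rot": TCP orientation; "wrist_force": force on the tool from outside, world axes, zero at the start; "moment": the same for the moment, N m; "grip_width": finger opening in m.
Only numpy, scipy, OpenCV 4.12 (cv2) and the standard library are available. Lean on these libraries where they do the work, as an engineer would, in place of code of your own. Each camera call takes 0.05 s, during which the arm holds its last target.

## Working session

There is one attempt and no reset: what is moved stays moved. The work goes in short steps, Python scripts to look and compute and a tool call to move; the robot and the scene stay as the last step left them, time stands still between calls to the robot, and variables do not carry over. Pictures are saved under pics/ and viewed, and the job is handed in when it is done.

Besides the shell and the picture viewer there is one more tool, called after ">>>" as name(argument=value, ...) on one line, values as JSON. send_rows: Moves the arm, as the interface text tells. Shifts and turns lie within -1 to 1; 1 stands for 80 mm of shift or pi rad of turn. Its arguments: {"type":"object","properties":{"series":{"type":"array"},"grip":{"type":"number"},"newtons":{"type":"number"}},"required":["series"]}

```bash
mkdir -p pics; python3 - <<'E'
from station import robot, viewer
import cv2,numpy as np
s=robot.state()
for k,v in s.items(): print(k,np.round(v,4).tolist())
for n in("side","top"):
    c=viewer.camera(n)
    np.savez(f"pics/{n}0.npz",**{k:v for k,v in c.items()})
    cv2.imwrite(f"pics/{n}0.png",c["pixels"][:,:,::-1])
    print(n,c["mtx"].tolist(),c["k1"],np.round(c["xyz"],4),np.round(c["orientation"],4).tolist())
E
```

```text
t 0.0
joint_pos [-68.8245, 30.7787, -0.2545, 88.1718, 0.1474, 61.1507, -4.0811]
dq [-0.0305, 0.1046, 0.1168, -0.0838, 0.0667, 0.0196, -0.037]
tau [0.0001, -58.3422, 1.0483, -25.9101, 0.0122, 0.0096, -0.0]
ee_pos [0.2741, 0.5887, 0.2304]
tcp_rot [[-0.9066, 0.4221, -0.0006], [0.4221, 0.9066, -0.0016], [-0.0001, -0.0018, -1.0]]
wrist_force [0.2112, 0.6421, -0.1109]
moment [0.0299, -0.0188, 0.0063]
grip_width 0.0854
side [[601.3678430624236, 0.0, 313.12598828864043], [0.0, 601.3678430624236, 248.71201509632115], [0.0, 0.0, 1.0]] -0.08239717326505906 [ 0.1458 -1.0205  0.9075] [[0.9334, -0.2002, 0.298], [-0.3586, -0.5582, 0.7482], [0.0166, -0.8052, -0.5928]]
top [[479.7694670732541, 0.0, 320.7912806806428], [0.0, 479.7694670732541, 238.12989666276397], [0.0, 0.0, 1.0]] -0.05620757700545137 [0.4753 0.0281 1.3131] [[0.0145, -0.997, 0.0756], [-0.9999, -0.014, 0.0079], [-0.0068, -0.0757, -0.9971]]
```

View pics/top0.png

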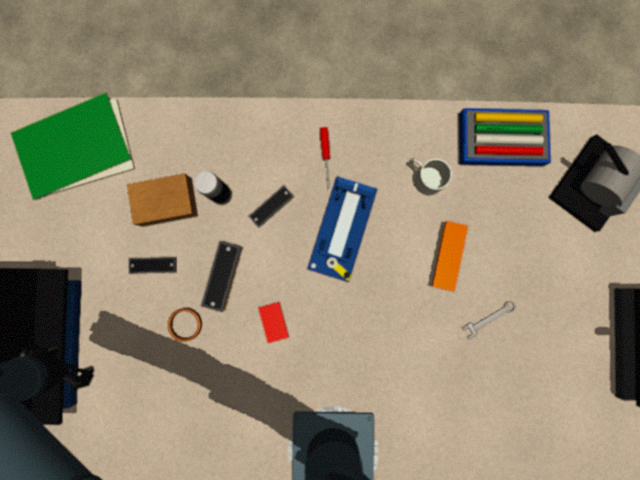

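View pics/side0.png

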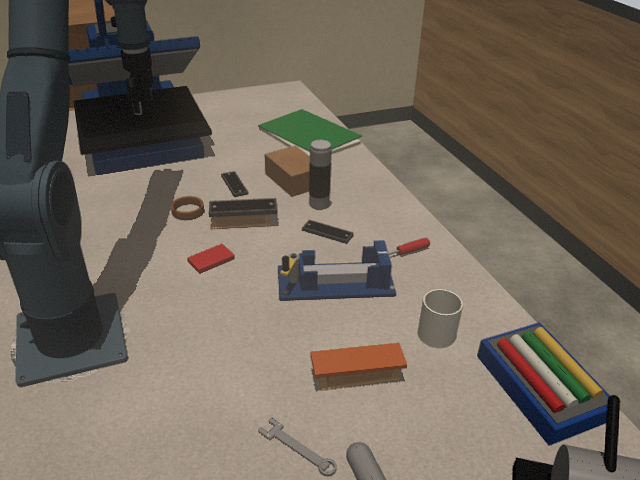

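Side view: orange board at (358,360), largest dark plate at (243,208) on a wooden rack, cradle at (337,272). In the top view there are three dark plates, at (222,276), (271,206) and (152,265). The first is the largest and the only one on a rack, so it should be the platen; I'll confirm that in a crop.

```bash
cat > h.py <<'E'
import cv2,numpy as np
def cam(n,tag=None):
    from station import viewer
    c=viewer.camera(n)
    if tag: cv2.imwrite(f"pics/{n}_{tag}.png",c["pixels"][:,:,::-1])
    return c
def load(f): return dict(np.load(f))
def rays(c,px):
    px=np.asarray(px,float).reshape(-1,2)
    d=cv2.undistortPoints(px.reshape(-1,1,2),c["mtx"],np.array([float(c["k1"]),0,0,0,0.])).reshape(-1,2)
    r=np.c_[d,np.ones(len(d))]
    return r@np.asarray(c["orientation"]).T
def onplane(c,px,z):
    r=rays(c,px);o=np.asarray(c["xyz"])
    return o+r*((z-o[2])/r[:,2])[:,None]
def proj(c,P):
    R=np.asarray(c["orientation"]);P=np.asarray(P,float).reshape(-1,3)
    q=(P-np.asarray(c["xyz"]))@R
    return cv2.projectPoints(q.reshape(-1,1,3),np.zeros(3),np.zeros(3),c["mtx"],np.array([float(c["k1"]),0,0,0,0.]))[0].reshape(-1,2)
def tri(c1,p1,c2,p2):
    r1=rays(c1,p1)[0];r2=rays(c2,p2)[0];o1=np.asarray(c1["xyz"]);o2=np.asarray(c2["xyz"])
    A=np.c_[r1,-r2];t=np.linalg.lstsq(A,o2-o1,rcond=None)[0]
    a=o1+r1*t[0];b=o2+r2*t[1];return (a+b)/2,np.linalg.norm(a-b)
def blob(mask,near,r=60):
    n,l,s,ce=cv2.connectedComponentsWithStats(mask.astype(np.uint8))
    best=None
    for i in range(1,n):
        if np.hypot(*(ce[i]-near))<r and (best is None or s[i,4]>s[best,4]): best=i
    return l==best
def rect(c,mask,z):
    cs=cv2.findContours(mask.astype(np.uint8),cv2.RETR_EXTERNAL,cv2.CHAIN_APPROX_NONE)[0]
    k=max(cs,key=cv2.contourArea).reshape(-1,2)
    P=onplane(c,k,z)[:,:2]*1000
    (x,y),(w,h),a=cv2.minAreaRect(P.astype(np.float32))
    if w<h: a+=90;w,h=h,w
    a=(a+90)%180-90
    ys,xs=np.nonzero(mask);Q=onplane(c,np.c_[xs,ys],z)[:,:2]*1000
    m=Q.mean(0);ev,V=np.linalg.eigh(np.cov(Q.T));pa=np.degrees(np.arctan2(V[1,1],V[0,1]));pa=(pa+90)%180-90
    return dict(c=(round(x,1),round(y,1)),size=(round(w,1),round(h,1)),ang=round(a,2),mean=m.round(1).tolist(),pca=round(pa,2),L=np.round(np.sqrt(12*ev[::-1]),1).tolist())
E
python3 - <<'E'
from h import *
t=load("pics/top0.npz");s=load("pics/side0.npz")
img=t["pixels"];hsv=cv2.cvtColor(img,cv2.COLOR_RGB2HSV)
for (x,y) in [(222,276),(450,256),(271,206),(152,265),(273,322)]:
    d=t["range_z"][y,x];r=rays(t,[[x,y]])[0];print((x,y),d,(t["xyz"]+r*d).round(4))
H,S,V=[hsv[...,i].astype(int) for i in range(3)]
om=blob((H<18)&(S>200)&(V>150),(450,256));print("board",rect(t,om,.052),om.sum())
dm=blob((V<75),(222,276),40);print("platen",rect(t,dm,.054),dm.sum())
for p in [(271,206),(152,265)]:
    m=blob(V<75,p,20);print(p,rect(t,m,.014))
def crop(c,x0,y0,x1,y1,k,n):
    cv2.imwrite(n,cv2.resize(c["pixels"][y0:y1,x0:x1,::-1],None,fx=k,fy=k,interpolation=cv2.INTER_CUBIC))
crop(t,120,160,400,340,2.8,"pics/cropA.png")
crop(s,180,150,420,320,3.3,"pics/cropB.png")
E
```

```text
(222, 276) 1.2542763 [0.4674 0.2956 0.0567]
(450, 256) 1.2560613 [ 0.5283 -0.3023  0.0548]
(271, 206) 1.3125829 [0.6603 0.176  0.0119]
(152, 265) 1.2988448 [0.4937 0.4976 0.0156]
(273, 322) 1.2824489 [0.3463 0.1631 0.0182]
board {'c': (529.4, -302.5), 'size': (175.4, 57.3), 'ang': -12.07, 'mean': [529.1, -302.3], 'pca': np.float64(-12.09), 'L': [175.0, 57.0]} 1428
platen {'c': (467.9, 297.6), 'size': (174.4, 59.0), 'ang': -14.55, 'mean': [467.6, 297.6], 'pca': np.float64(-14.77), 'L': [170.6, 59.1]} 1424
(271, 206) {'c': (660.2, 176.0), 'size': (123.2, 38.5), 'ang': -47.59, 'mean': [659.9, 176.2], 'pca': np.float64(-47.21), 'L': [119.6, 38.9]}
(152, 265) {'c': (494.4, 496.9), 'size': (125.1, 37.1), 'ang': -87.49, 'mean': [494.3, 496.4], 'pca': np.float64(-87.49), 'L': [126.1, 37.9]}
```

View pics/cropA.png

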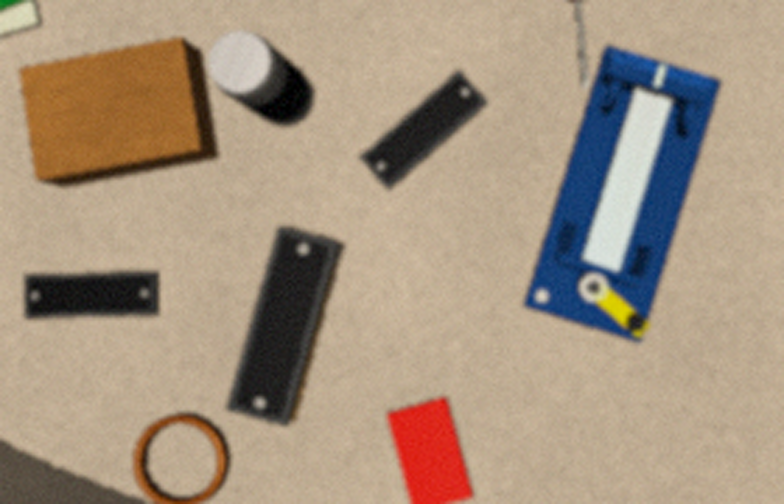

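View pics/cropB.png

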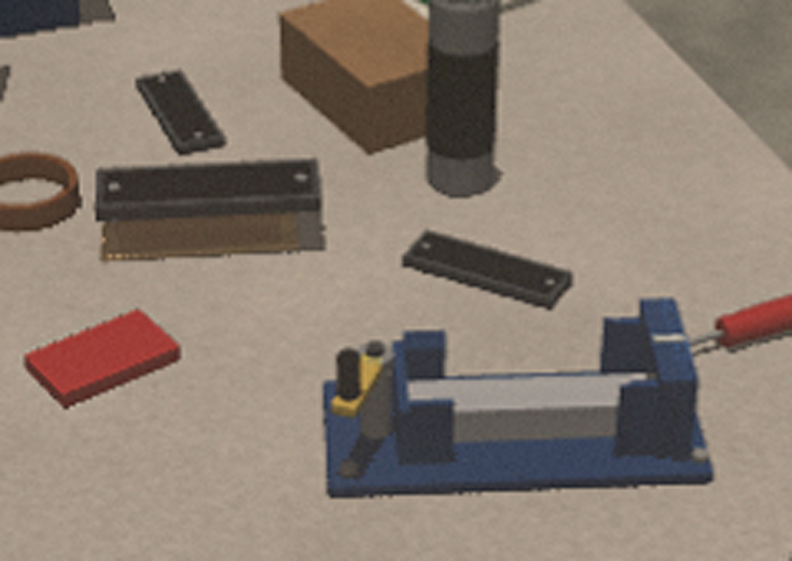

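The crop confirms it: the rack-mounted plate at (222,276) measures about 175 x 59 mm, and the other two dark ones are about 124 x 38 mm. Now I'll measure the cradle and keeper.

```bash
python3 - <<'E'
from h import *
t=load("pics/top0.npz");s=load("pics/side0.npz")
def hs(c): 
    h=cv2.cvtColor(c["pixels"],cv2.COLOR_RGB2HSV).astype(int);return h[...,0],h[...,1],h[...,2]
H,S,V=hs(t)
pm=blob((S<40)&(V>170),(344,225),20);print("ped",rect(t,pm,.040),pm.sum())
lm=blob((S<90)&(V>150),(355,187),6);ys,xs=np.nonzero(lm);print("mark px",xs.mean(),ys.mean(),lm.sum(),onplane(t,[[xs.mean(),ys.mean()]],.084)*1000)
bm=blob((H>100)&(H<125)&(S>120),(343,228),30)
u=bm|pm
print("base",rect(t,u,.012))
# rows of contour: side edges
cs=max(cv2.findContours(u.astype(np.uint8),cv2.RETR_EXTERNAL,cv2.CHAIN_APPROX_NONE)[0],key=cv2.contourArea).reshape(-1,2)
print(cv2.boxPoints(cv2.minAreaRect(cs)).round(1).tolist())
ym=blob((H>20)&(H<35)&(S>150)&(V>120),(340,268),20);ys,xs=np.nonzero(ym);print("yel",xs.mean(),ys.mean(),ym.sum())
Q=onplane(t,np.c_[xs,ys],.078)[:,:2]*1000;ev,E=np.linalg.eigh(np.cov(Q.T));print(Q.mean(0),np.degrees(np.arctan2(E[1,1],E[0,1])))
for c,n,b in((t,"t",(300,165,390,290)),(s,"s",(270,230,410,310))):
    x0,y0,x1,y1=b;k=4.8 if n=="t" else 5.6
    cv2.imwrite(f"pics/crC_{n}.png",cv2.resize(c["pixels"][y0:y1,x0:x1,::-1],None,fx=k,fy=k,interpolation=cv2.INTER_CUBIC))
E
```

```text
ped {'c': (610.8, -22.2), 'size': (171.1, 35.9), 'ang': -16.68, 'mean': [609.8, -21.9], 'pca': np.float64(-16.37), 'L': [170.2, 35.7]} 850
mark px 355.36 186.28 25 [[704.48007492 -49.77398302  84.        ]]
base {'c': (601.9, -19.1), 'size': (264.2, 114.2), 'ang': -16.57, 'mean': [607.2, -19.7], 'pca': np.float64(-18.43), 'L': [251.2, 117.3]}
[[307.6000061035156, 268.29998779296875], [336.29998779296875, 176.3000030517578], [376.5, 188.8000030517578], [347.70001220703125, 280.8999938964844]]
yel 339.90361445783134 269.66265060240966 83
[488.38126514 -12.37499317] 48.50629713982865
```

View pics/crC_t.png

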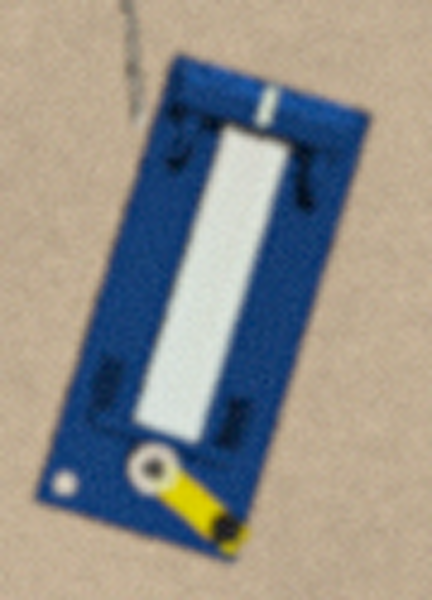

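View pics/crC_s.png

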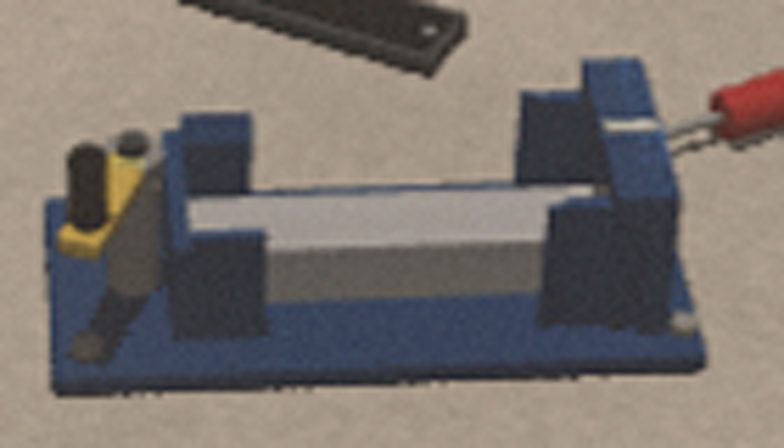

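```bash
python3 - <<'E'
from h import *
t=load("pics/top0.npz");s=load("pics/side0.npz")
h=cv2.cvtColor(s["pixels"],cv2.COLOR_RGB2HSV).astype(int);H,S,V=h[...,0],h[...,1],h[...,2]
print(h[355,358],h[372,358],h[205,243],h[213,243],h[378,350])
om=blob((H<12)&(S>170)&(V>150),(358,358));print("board side",rect(s,om,.052),om.sum())
dm=blob((V<62),(243,206),15);print("platen side",rect(s,dm,.054),dm.sum())
# cradle points: top px, side px
T=lambda x,y:[[300+x/4.8-.4,165+y/4.8-.4]]
Sd=lambda x,y:[[270+x/5.6-.4,230+y/5.6-.4]]
for n,a,b in [("mark",(268,106),(632,127)),("pinTop",(229,526),(88,153)),("pivot",(152,467),(132,141)),
   ("base FR(-y)",(233,560),(52,385)),("lip rear right",(369,117),(677,196)),("lip front right",(352,158),(630,200))]:
    P,e=tri(t,T(*a),s,Sd(*b));print(n,(P*1000).round(1),round(e*1000,1))
print("mark mask top@84",onplane(t,[[355.36,186.28]],.084)*1000)
lm=blob((S<60)&(V>130),(382.5,252.5),6);ys,xs=np.nonzero(lm);print(lm.sum(),xs.mean(),ys.mean(),onplane(s,[[xs.mean(),ys.mean()]],.084)*1000)
E
```

```text
[ 10 171 164] [ 11 153  95] [12 46 56] [12 45 57] [ 13 108  85]
board side {'c': (559.9, -308.7), 'size': (115.6, 58.5), 'ang': -12.51, 'mean': [561.9, -312.5], 'pca': np.float64(-12.73), 'L': [111.3, 57.8]} 702
platen side {'c': (468.7, 304.0), 'size': (166.2, 45.9), 'ang': -14.81, 'mean': [468.9, 303.5], 'pca': np.float64(-14.8), 'L': [160.3, 46.5]} 548
mark [703.4 -50.   85.9] 0.7
pinTop [476.4 -29.5 116.2] 1.4
pivot [507.8  10.2  85.9] 0.1
base FR(-y) [457.3 -37.1   8.7] 1.6
lip rear right [ 696.7 -103.7   91.2] 0.3
lip front right [677.3 -96.   88.3] 4.8
mark mask top@84 [[704.48007492 -49.77398302  84.        ]]
0 nan nan [[nan nan nan]]<stdin>:14: RuntimeWarning: Mean of empty slice.
  ret = ret.dtype.type(ret / rcount)
```

```bash
python3 - <<'E'
from h import *
s=load("pics/side0.npz")
h=cv2.cvtColor(s["pixels"],cv2.COLOR_RGB2HSV).astype(int);H,S,V=h[...,0],h[...,1],h[...,2]
om=blob((H<16)&(S>140)&(V>128),(358,358));print("board side",rect(s,om,.052),om.sum())
# platen edges corners via dark incl. front side
x0,y0,x1,y1=200,190,290,235
cv2.imwrite("pics/crP.png",cv2.resize(s["pixels"][y0:y1,x0:x1,::-1],None,fx=8,fy=8,interpolation=cv2.INTER_CUBIC))
E
```

```text
board side {'c': (529.9, -302.3), 'size': (178.2, 59.6), 'ang': -12.31, 'mean': [528.6, -302.7], 'pca': np.float64(-12.3), 'L': [177.7, 59.5]} 2077
```

View pics/crP.png

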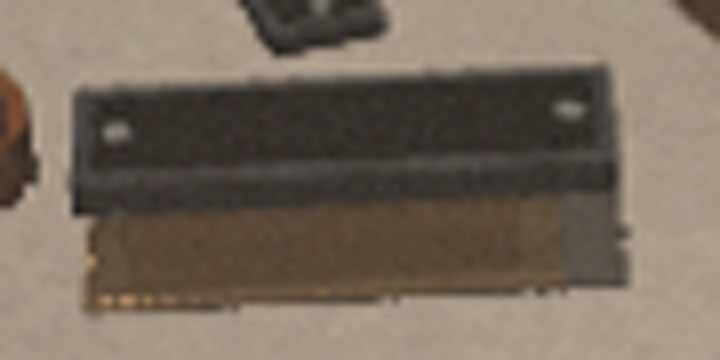

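```bash
cat > plan.py <<'E'
import numpy as np,math,sys
from scipy.spatial.transform import Rotation as Ro
def Rt(yaw,tilt=0):
    """tool for slab with yaw (deg); tilt>0: slab front raised (rear end down)"""
    c,s=math.cos(math.radians(yaw)),math.sin(math.radians(yaw))
    R=np.array([[-c,-s,0],[-s,c,0],[0,0,-1.]])
    # front raised: tool x axis (to front) goes up
    return R@Ro.from_euler('y',tilt,degrees=True).as_matrix()
def now():
    from station import robot
    s=robot.state();return np.array(s["ee_pos"]),np.array(s["tcp_rot"]),s
def plan(p,R,pt,Rg,n):
    """n rows straight; returns rows scaled"""
    rv=Ro.from_matrix(R.T@Rg).as_rotvec()
    out=[];Rc=R.copy();pc=p.copy()
    for i in range(n):
        d=(pt-pc)/(n-i);sh=Rc.T@d/0.08;tr=Ro.from_matrix(Rc.T@Rg).as_rotvec()/(n-i)/math.pi
        sh=np.round(sh,3);tr=np.round(tr,4)
        out.append(np.r_[sh,tr]);pc=pc+Rc@(sh*.08);Rc=Rc@Ro.from_rotvec(tr*math.pi).as_matrix()
    print("|sh|max mm",round(max(np.linalg.norm(o[:3]) for o in out)*80,1),"turn deg",round(max(np.linalg.norm(o[3:]) for o in out)*180,2))
    for k in range(0,n,5): print("["+", ".join(" ".join(f"{v:g}," for v in o).rstrip(",") for o in out[k:k+5])+"]")
    return pc,Rc
E
python3 - <<'E'
from plan import *
p,R,s=now();print(Rt(-12.2,15).round(3))
a=plan(p,R,np.array([.5294,-.3024,.16]),Rt(-12.2),25)
plan(*a,np.array([.5294,-.3024,.030]),Rt(-12.2),5)
E
```

```text
[[-0.944  0.211 -0.253]
 [ 0.204  0.977  0.055]
 [ 0.259  0.    -0.966]]
|sh|max mm 37.2 turn deg 0.52
[-0.304, -0.35, 0.036, -0, -0, -0.0028, -0.301, -0.353, 0.036, -0, -0, -0.0028, -0.298, -0.355, 0.036, -0, -0, -0.0028, -0.294, -0.358, 0.036, -0, -0, -0.0028, -0.291, -0.36, 0.036, -0, -0, -0.0028]
[-0.288, -0.363, 0.036, -0, -0, -0.0028, -0.285, -0.366, 0.036, -0, -0, -0.0028, -0.282, -0.368, 0.036, -0, -0, -0.0029, -0.278, -0.371, 0.036, -0, -0, -0.0028, -0.275, -0.373, 0.036, -0, -0, -0.0029]
[-0.272, -0.375, 0.036, -0, -0, -0.0028, -0.268, -0.378, 0.036, -0, -0, -0.0029, -0.265, -0.38, 0.036, -0, -0, -0.0028, -0.261, -0.383, 0.036, -0, -0, -0.0029, -0.258, -0.385, 0.036, -0, -0, -0.0028]
[-0.255, -0.387, 0.036, -0.0001, -0, -0.0029, -0.251, -0.39, 0.035, -0, -0, -0.0028, -0.247, -0.392, 0.035, -0.0001, -0, -0.0029, -0.244, -0.394, 0.035, -0, -0, -0.0028, -0.241, -0.396, 0.036, -0.0001, -0, -0.0029]
[-0.237, -0.398, 0.035, -0, -0, -0.0028, -0.233, -0.4, 0.035, -0.0001, -0, -0.0029, -0.23, -0.403, 0.035, -0, -0, -0.0028, -0.226, -0.404, 0.036, -0.0001, -0, -0.0029, -0.222, -0.407, 0.035, -0, -0.0001, -0.0028]
|sh|max mm 26.0 turn deg 0.0
[0, 0, 0.325, -0, 0, -0, 0, 0, 0.325, -0, 0, -0, 0, 0, 0.325, -0, 0, -0, 0, 0, 0.325, -0, 0, -0, 0, 0, 0.325, -0, 0, -0]
```

>>> send_rows(series=[-0.3, -0.355, 0.036, 0, 0, -0.0028, -0.3, -0.355, 0.036, 0, 0, -0.0028, -0.3, -0.355, 0.036, 0, 0, -0.0028, -0.294, -0.358, 0.036, 0, 0, -0.0028, -0.291, -0.36, 0.036, 0, 0, -0.0028], grip=100, newtons=60)

```text
t: 0.6
ee_pos: [0.3252, 0.4089, 0.2165]
tcp_rot: [[-0.924, 0.382, -0.0], [0.382, 0.924, -0.0], [0.0, -0.001, -1.0]]
wrist_force: [0.0, -0.1, -0.3]
grip_width: 0.0855
```

>>> send_rows(series=[-0.288, -0.363, 0.036, 0, 0, -0.0028, -0.285, -0.366, 0.036, 0, 0, -0.0028, -0.282, -0.368, 0.036, 0, 0, -0.0029, -0.278, -0.371, 0.036, 0, 0, -0.0028, -0.275, -0.373, 0.036, 0, 0, -0.0029])

```text
t: 1.1
ee_pos: [0.3761, 0.2307, 0.2023]
tcp_rot: [[-0.94, 0.34, -0.0], [0.34, 0.94, -0.0], [0.0, -0.0, -1.0]]
wrist_force: [-0.1, 0.1, -0.1]
grip_width: 0.0856
```

>>> send_rows(series=[-0.272, -0.375, 0.036, 0, 0, -0.0028, -0.268, -0.378, 0.036, 0, 0, -0.0029, -0.265, -0.38, 0.036, 0, 0, -0.0028, -0.261, -0.383, 0.036, 0, 0, -0.0029, -0.258, -0.385, 0.036, 0, 0, -0.0028])

```text
t: 1.6
ee_pos: [0.4271, 0.0527, 0.1879]
tcp_rot: [[-0.955, 0.297, -0.0], [0.297, 0.955, 0.0], [0.0, 0.0, -1.0]]
wrist_force: [1.3, 0.1, 0.7]
grip_width: 0.0851
```

>>> send_rows(series=[-0.255, -0.387, 0.036, 0, 0, -0.0029, -0.251, -0.39, 0.035, 0, 0, -0.0028, -0.247, -0.392, 0.035, 0, 0, -0.0029, -0.244, -0.394, 0.035, 0, 0, -0.0028, -0.241, -0.396, 0.036, 0, 0, -0.0029])

```text
t: 2.1
ee_pos: [0.4782, -0.1255, 0.1737]
tcp_rot: [[-0.967, 0.254, -0.0], [0.254, 0.967, 0.0], [0.0, 0.0, -1.0]]
wrist_force: [-0.0, 0.5, 1.5]
grip_width: 0.0853
```

>>> send_rows(series=[-0.237, -0.398, 0.035, 0, 0, -0.0028, -0.233, -0.4, 0.035, 0, 0, -0.0029, -0.23, -0.403, 0.035, 0, 0, -0.0028, -0.226, -0.404, 0.036, 0, 0, -0.0029, -0.222, -0.407, 0.035, 0, 0, -0.0028])

```text
t: 2.6
ee_pos: [0.5292, -0.3035, 0.1593]
tcp_rot: [[-0.977, 0.211, -0.001], [0.211, 0.977, 0.0], [0.001, 0.0, -1.0]]
wrist_force: [0.2, -0.1, 0.8]
grip_width: 0.0855
```

```bash
python3 - <<'E'
from plan import *
p,R,s=now();print(s["t"],p.round(4),np.round(s["joint_pos"],1),np.round(s["wrist_force"],2))
plan(p,R,np.array([.5294,-.3024,.030]),Rt(-12.2),5)
E
```

```text
2.6 [ 0.5292 -0.3035  0.1593] [ 14.2  32.3  15.9  98.6 -10.9  50.7 112.5] [ 0.16 -0.09  0.81]
|sh|max mm 25.9 turn deg 0.03
[-0, 0.003, 0.323, 0, -0, 0, -0, 0.003, 0.323, 0, -0.0001, 0, -0, 0.003, 0.324, 0, -0, 0, -0, 0.002, 0.323, 0.0001, -0.0001, 0.0001, -0.001, 0.003, 0.324, 0, -0, 0]
```

>>> send_rows(series=[0, 0.003, 0.323, 0, 0, 0, 0, 0.003, 0.323, 0, 0, 0, 0, 0.003, 0.323, 0, 0, 0, 0, 0.003, 0.323, 0, 0, 0, 0, 0.002, 0.323, 0, 0, 0])

```text
t: 3.1
ee_pos: [0.5291, -0.3009, 0.0293]
tcp_rot: [[-0.977, 0.211, -0.001], [0.211, 0.977, 0.0], [0.001, 0.0, -1.0]]
wrist_force: [0.2, -0.6, 0.1]
grip_width: 0.0852
```

>>> send_rows(series=[0, 0, 0, 0, 0, 0, 0, 0, 0, 0, 0, 0, 0, 0, 0, 0, 0, 0, 0, 0, 0, 0, 0, 0, 0, 0, 0, 0, 0, 0], grip=0, newtons=40)

```text
t: 3.6
ee_pos: [0.5299, -0.3014, 0.0316]
tcp_rot: [[-0.977, 0.211, 0.001], [0.211, 0.977, -0.001], [-0.001, -0.0, -1.0]]
wrist_force: [-0.2, -0.1, -1.4]
grip_width: 0.059
```

>>> send_rows(series=[0, 0, 0, 0, 0, 0, 0, 0, 0, 0, 0, 0, 0, 0, 0, 0, 0, 0, 0, 0, -0.1, 0, 0, 0, 0, 0, -0.2, 0, 0, 0])

```text
t: 4.1
ee_pos: [0.5285, -0.3006, 0.0545]
tcp_rot: [[-0.977, 0.211, -0.002], [0.211, 0.977, 0.001], [0.002, 0.001, -1.0]]
wrist_force: [0.8, 0.3, -0.8]
grip_width: 0.059
```

>>> send_rows(series=[0, 0, -0.3, 0, 0, 0, 0, 0, -0.3, 0, 0, 0, 0, 0, -0.3, 0, 0, 0, 0, 0, -0.3, 0, 0, 0, 0, 0, -0.1, 0, 0, 0])

```text
t: 4.6
ee_pos: [0.5309, -0.3023, 0.1625]
tcp_rot: [[-0.977, 0.212, 0.005], [0.212, 0.977, -0.002], [-0.005, -0.001, -1.0]]
wrist_force: [0.7, 0.4, -1.6]
grip_width: 0.059
```

```bash
python3 - <<'E'
from plan import *
from h import *
p,R,s=now();print(s["t"],p.round(4),np.round(s["wrist_force"],2),s["grip_width"])
t=cam("top","g1");sd=cam("side","g1")
E
```

```text
4.6 [ 0.5309 -0.3023  0.1625] [ 0.68  0.44 -1.65] 0.05901241368147126
```

View pics/side_g1.png

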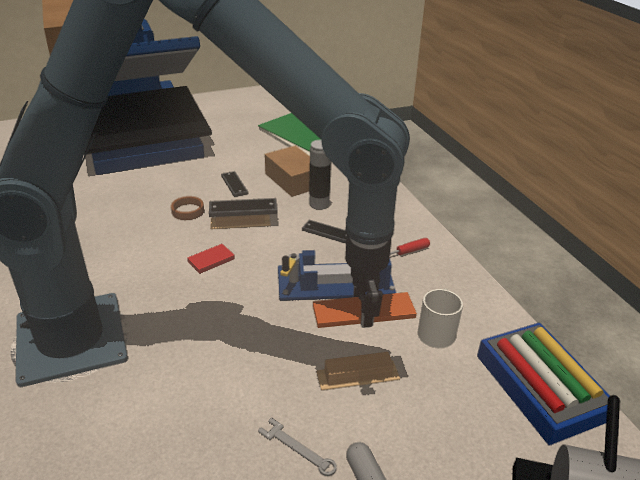

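View pics/top_g1.png

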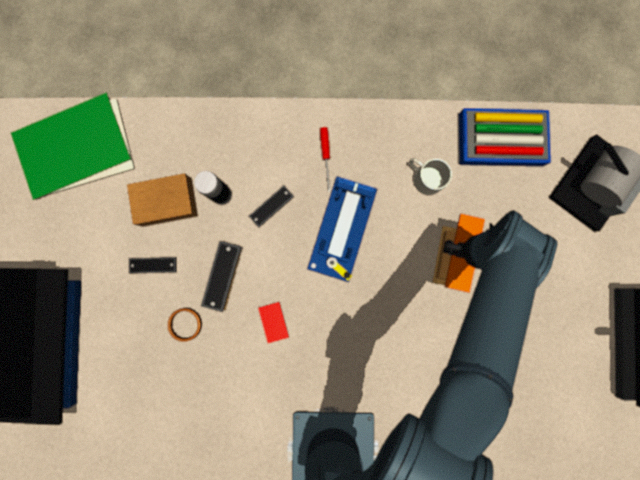

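Side view: the board is held level at (363,309), and the rack at (360,368) is empty. Next I'll tilt it about 15° and carry it above the cradle.

```bash
cat >> plan.py <<'E'
SEAT=np.array([.6163,-.0234,.040]);YAW=-16.7
def tcp(Bx,Bz,a,th,below,y=0,gx=0):
    """slab rear-bottom corner (mm, cradle x / above floor), tilt a deg, thickness, TCP 'below' slab centre (mm), gx: TCP offset along slab x from centre"""
    r=math.radians(a);u=np.array([math.cos(r),0,-math.sin(r)]);w=np.array([math.sin(r),0,math.cos(r)])
    C=np.array([Bx,0,Bz])-90*u+th/2*w
    P=C-below*w+gx*u;P[1]=y
    c,s=math.cos(math.radians(YAW)),math.sin(math.radians(YAW))
    W=np.array([[c,-s,0],[s,c,0],[0,0,1]])
    return SEAT+W@P/1000,Rt(YAW,a)
def incradle(p):
    c,s=math.cos(math.radians(YAW)),math.sin(math.radians(YAW))
    W=np.array([[c,-s,0],[s,c,0],[0,0,1]]);return (W.T@(np.asarray(p)-SEAT)*1000).round(1)
E
python3 - <<'E'
from plan import *
p,R,s=now()
a=tcp(50,80,15,12,15);print(a[0].round(4),incradle(a[0]))
plan(p,R,*a,10)
E
```

```text
[ 0.5787 -0.0121  0.1346] [-39.3  -0.   94.6]
|sh|max mm 29.5 turn deg 1.6
[0.018, 0.367, 0.032, -0.0003, 0.0084, 0.0025, 0.019, 0.366, 0.033, -0.0003, 0.0084, 0.0025, 0.022, 0.366, 0.034, -0.0004, 0.0084, 0.0025, 0.023, 0.366, 0.035, -0.0003, 0.0085, 0.0025, 0.025, 0.366, 0.036, -0.0004, 0.0084, 0.0025]
[0.027, 0.365, 0.037, -0.0003, 0.0085, 0.0025, 0.029, 0.365, 0.038, -0.0004, 0.0084, 0.0024, 0.031, 0.365, 0.039, -0.0003, 0.0085, 0.0025, 0.033, 0.365, 0.041, -0.0004, 0.0084, 0.0024, 0.035, 0.365, 0.042, -0.0003, 0.0085, 0.0025]
```

>>> send_rows(series=[0.018, 0.367, 0.032, 0, 0.0084, 0.0025, 0.019, 0.366, 0.033, 0, 0.0084, 0.0025, 0.022, 0.366, 0.034, -0.0004, 0.0084, 0.0025, 0.023, 0.366, 0.035, -0.0004, 0.0085, 0.0025, 0.025, 0.366, 0.036, -0.0004, 0.0084, 0.0025])

```text
t: 5.2
ee_pos: [0.5528, -0.1549, 0.1442]
tcp_rot: [[-0.959, 0.25, -0.13], [0.248, 0.968, 0.035], [0.135, 0.001, -0.991]]
wrist_force: [1.4, 0.4, -0.5]
grip_width: 0.0587
```

>>> send_rows(series=[0.027, 0.365, 0.037, -0.0004, 0.0085, 0.0025, 0.029, 0.365, 0.038, -0.0004, 0.0084, 0.0025, 0.031, 0.365, 0.039, -0.0004, 0.0085, 0.0025, 0.033, 0.365, 0.04, -0.0004, 0.0084, 0.0025, 0.035, 0.365, 0.042, -0.0004, 0.0085, 0.0025])

```text
t: 5.7
ee_pos: [0.577, -0.0103, 0.1313]
tcp_rot: [[-0.923, 0.288, -0.254], [0.278, 0.958, 0.075], [0.265, -0.001, -0.964]]
wrist_force: [1.4, -0.1, -1.1]
grip_width: 0.059
```

>>> send_rows(series=[0, 0, 0, 0, 0, 0, 0, 0, 0, 0, 0, 0, 0, 0, 0, 0, 0, 0, 0, 0, 0, 0, 0, 0, 0, 0, 0, 0, 0, 0])

```text
t: 6.2
ee_pos: [0.5776, -0.0126, 0.1327]
tcp_rot: [[-0.924, 0.29, -0.251], [0.28, 0.957, 0.075], [0.262, -0.001, -0.965]]
wrist_force: [-0.5, -0.4, -0.5]
grip_width: 0.059
```

```bash
python3 - <<'E'
from plan import *
from h import *
p,R,s=now();print(s["t"],p.round(4),incradle(p),np.round(s["wrist_force"],2),s["grip_width"],(R.T@Rt(YAW,15)).round(3).tolist())
for n in("top","side"):
    c=cam(n,"g2");np.savez(f"pics/{n}_g2.npz",**c)
    x0,y0,x1,y1=(270,150,430,290) if n=="top" else (250,170,430,310)
    cv2.imwrite(f"pics/cr_{n}_g2.png",cv2.resize(c["pixels"][y0:y1,x0:x1,::-1],None,fx=4.2,fy=4.2,interpolation=cv2.INTER_CUBIC))
E
```

```text
6.2 [ 0.5776 -0.0126  0.1327] [-40.2  -0.8  92.7] [-0.53 -0.35 -0.47] 0.05895123652807516 [[1.0, 0.002, -0.003], [-0.002, 1.0, 0.0], [0.003, -0.0, 1.0]]
```

View pics/cr_top_g2.png

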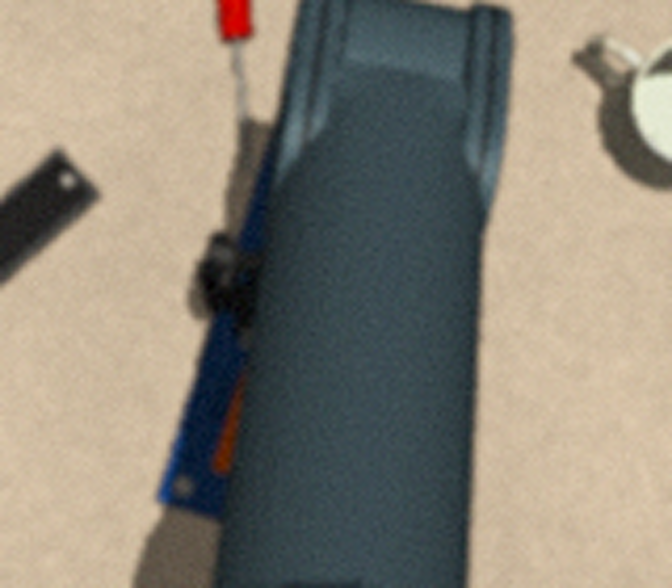

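View pics/cr_side_g2.png

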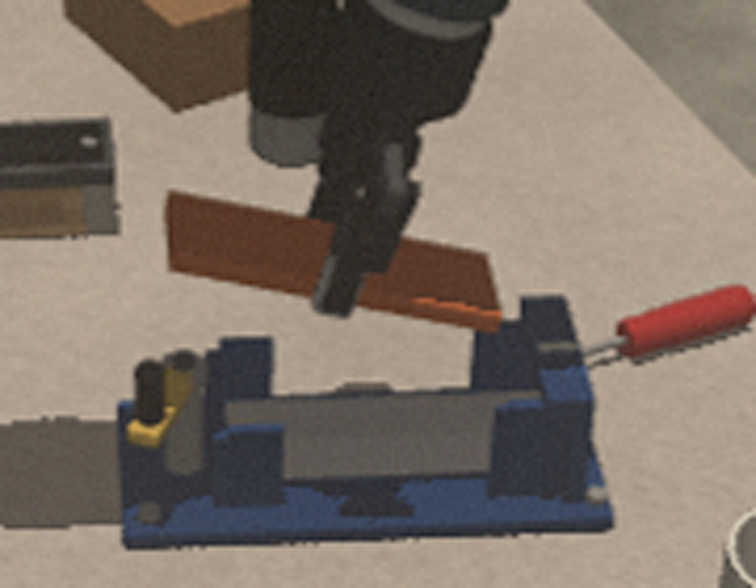

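```bash
python3 - <<'E'
from plan import *
from h import *
c=load("pics/side_g2.npz");p,R,s=now()
X=lambda x,y,z: p+R@np.array([-x,y,-z-15])/1000  # slab coords (x rear, y, z up), centre 15 above tcp
for n,q in [("ff",(-90,30,6)),("fnb",(-90,-30,-6)),("rf",(90,30,6)),("rnt",(90,-30,6)),("rnb",(90,-30,-6))]:
    u=proj(c,X(*q))[0];print(n,((u-[250,170]+.4)*4.2).round(0), incradle(X(*q)))
# cradle reference points
c_,s_=math.cos(math.radians(YAW)),math.sin(math.radians(YAW));W=np.array([[c_,-s_,0],[s_,c_,0],[0,0,1]])
for n,q in [("mark",(91,0,44)),("ped near rear?",(50,-18,0)),("base front near top",(-150,-60,-28)),("base rear near",(120,-60,-28)),("base rear near bottom",(120,-60,-40)),("front cheek",(-62,-32.5,18))]:
    u=proj(c,SEAT+W@np.array(q)/1000)[0];print(n,((u-[250,170]+.4)*4.2).round(0))
E
```

```text
ff [165. 188.] [-121.5   29.8  136.6]
fnb [164. 271.] [-124.7  -30.2  125.1]
rf [485. 253.] [52.2 29.5 89.5]
rnt [501. 317.] [ 52.1 -30.5  89.5]
rnb [493. 335.] [ 49.  -30.5  77.9]
mark [557. 350.]
ped near rear? [482. 436.]
base front near top [122. 538.]
base rear near [616. 519.]
base rear near bottom [614. 536.]
front cheek [282. 433.]
```

```bash
python3 - <<'E'
from plan import *
p,R,s=now()
a=plan(p,R,*tcp(50,9,15,12,15),5)
b=plan(*a,*tcp(87,7,15,12,15),5)
E
```

```text
|sh|max mm 13.9 turn deg 0.05
[-0.048, 0.001, 0.166, -0, -0.0002, -0.0001, -0.047, 0.001, 0.167, -0, -0.0002, -0.0001, -0.047, 0.001, 0.166, -0, -0.0002, -0.0001, -0.047, 0.001, 0.167, -0, -0.0002, -0.0001, -0.048, 0, 0.166, -0, -0.0002, -0.0002]
|sh|max mm 7.4 turn deg 0.0
[-0.091, 0, -0.019, -0, 0, 0, -0.09, 0, -0.019, -0, 0, 0, -0.091, 0, -0.019, -0, 0, 0, -0.09, 0, -0.019, -0, 0, 0, -0.091, 0, -0.019, -0, 0, 0]
```

>>> send_rows(series=[-0.048, 0.002, 0.166, 0, -0.0002, -0.0001, -0.047, 0.002, 0.167, 0, -0.0002, -0.0001, -0.047, 0.002, 0.166, 0, -0.0002, -0.0001, -0.047, 0.001, 0.167, 0, -0.0002, -0.0001, -0.048, 0, 0.166, 0, -0.0002, -0.0002])

```text
t: 6.8
ee_pos: [0.5784, -0.0112, 0.0618]
tcp_rot: [[-0.925, 0.286, -0.249], [0.276, 0.958, 0.074], [0.26, -0.0, -0.966]]
wrist_force: [-0.0, -0.3, -0.9]
grip_width: 0.0591
```

>>> send_rows(series=[0, 0, 0, 0, 0, 0, 0, 0, 0, 0, 0, 0, -0.03, 0, -0.006, 0, 0, 0, -0.04, 0, -0.008, 0, 0, 0, -0.05, 0, -0.011, 0, 0, 0])

```text
t: 7.3
ee_pos: [0.5889, -0.0142, 0.0635]
tcp_rot: [[-0.926, 0.286, -0.247], [0.277, 0.958, 0.074], [0.258, 0.0, -0.966]]
wrist_force: [0.2, 0.0, -1.9]
grip_width: 0.0593
```

```bash
python3 - <<'E'
from plan import *
p,R,s=now();print(s["t"],incradle(p),np.round(s["wrist_force"],2),np.round(s["moment"],2),incradle(tcp(60,8,15,12,15)[0]))
b=plan(p,R,*tcp(87,6,15,12,15),5)
E
```

```text
7.3 [-28.8   0.9  23.5] [ 0.18  0.05 -1.89] [-0.1  -0.35 -0.02] [-29.3   0.   22.6]
|sh|max mm 5.4 turn deg 0.03
[-0.066, -0.002, -0.01, 0, 0.0001, 0.0001, -0.066, -0.003, -0.01, 0, 0, 0.0001, -0.066, -0.002, -0.01, 0, 0.0001, 0, -0.066, -0.002, -0.01, 0, 0, 0.0001, -0.066, -0.003, -0.011, 0, 0.0001, 0]
```

>>> send_rows(series=[-0.066, -0.002, -0.01, 0, 0, 0, -0.066, -0.002, -0.01, 0, 0, 0, -0.066, -0.002, -0.01, 0, 0, 0, -0.06, -0.002, -0.01, 0, 0, 0, -0.05, -0.002, -0.01, 0, 0, 0])

```text
t: 7.8
ee_pos: [0.6122, -0.0222, 0.0603]
tcp_rot: [[-0.925, 0.286, -0.248], [0.277, 0.958, 0.074], [0.259, -0.0, -0.966]]
wrist_force: [0.5, -0.5, -1.4]
grip_width: 0.0591
```

```bash
python3 - <<'E'
from plan import *
from h import *
p,R,s=now();print(s["t"],incradle(p),np.round(s["wrist_force"],2),np.round(s["moment"],2),incradle(tcp(87,6,15,12,15)[0]))
c=cam("side","g3")
x0,y0,x1,y1=(250,170,430,310)
cv2.imwrite(f"pics/cr_side_g3.png",cv2.resize(c["pixels"][y0:y1,x0:x1,::-1],None,fx=4.2,fy=4.2,interpolation=cv2.INTER_CUBIC))
X=lambda x,y,z: p+R@np.array([-x,y,-z-15])/1000
for n,q in [("ff",(-90,30,6)),("fnb",(-90,-30,-6)),("rf",(90,30,6)),("rnt",(90,-30,6)),("rnb",(90,-30,-6))]:
    u=proj(c,X(*q))[0];print(n,((u-[250,170]+.4)*4.2).round(0), incradle(X(*q)))
E
```

```text
7.8 [-4.3 -0.1 20.3] [ 0.54 -0.52 -1.37] [-0.14 -0.34 -0.02] [-2.3  0.  20.6]
ff [231. 298.] [-85.8  29.9  63.9]
fnb [233. 382.] [-88.9 -30.1  52.3]
rf [539. 356.] [88.1 30.  17.2]
rnt [557. 422.] [ 88.1 -30.   17.2]
rnb [549. 439.] [ 85.  -30.    5.6]
```

View pics/cr_side_g3.png

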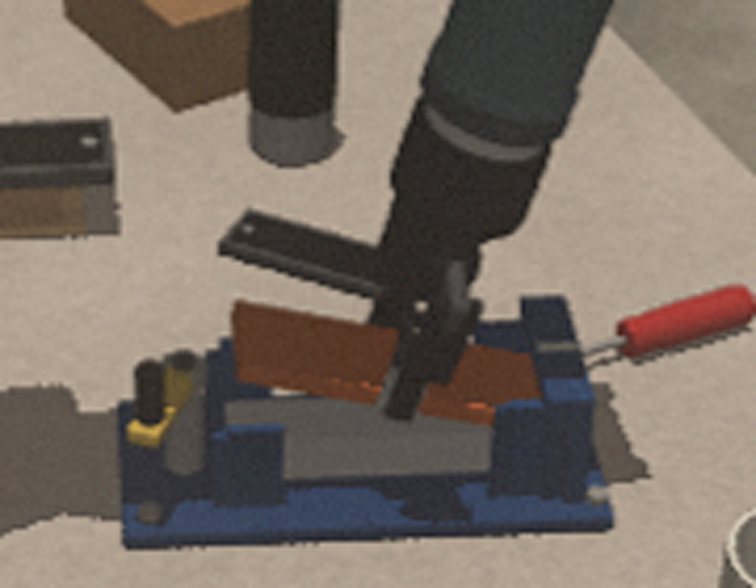

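The board is between the rear cheeks and under the lip, and its front at (235,300) in the crop is raised as planned. Now I'll bring the front down.

```bash
python3 - <<'E'
from plan import *
p,R,s=now()
a=(p,R)
for Bx,Bz,t,n in [(87,4,11,3),(88.5,2.5,5.5,4),(89.5,1,0,3)]:
    a=plan(*a,*tcp(Bx,Bz,t,12,15),n)
E
```

```text
|sh|max mm 2.7 turn deg 1.33
[-0.011, 0.001, 0.031, -0, -0.0074, 0.0001, -0.01, 0, 0.032, -0, -0.0073, 0.0001, -0.01, 0.001, 0.031, -0.0001, -0.0074, 0]
|sh|max mm 2.6 turn deg 1.39
[-0.01, -0, 0.031, 0, -0.0076, 0, -0.009, -0, 0.031, 0, -0.0076, 0, -0.008, -0, 0.031, 0, -0.0077, 0, -0.007, -0, 0.031, 0, -0.0076, 0]
|sh|max mm 3.4 turn deg 1.84
[-0.01, -0, 0.041, 0, -0.0102, 0, -0.009, -0, 0.042, 0, -0.0102, 0, -0.007, -0, 0.042, 0, -0.0102, 0]
```

>>> send_rows(series=[-0.011, 0, 0.031, 0, -0.0074, 0, -0.01, 0, 0.032, 0, -0.0073, 0, -0.01, 0, 0.031, 0, -0.0074, 0, -0.01, 0, 0.031, 0, -0.0076, 0, -0.009, 0, 0.031, 0, -0.0076, 0])

```text
t: 8.35
ee_pos: [0.6129, -0.0223, 0.0473]
tcp_rot: [[-0.948, 0.286, -0.138], [0.283, 0.958, 0.041], [0.144, 0.0, -0.99]]
wrist_force: [-0.7, 1.0, -0.9]
grip_width: 0.0589
```

>>> send_rows(series=[-0.008, 0, 0.031, 0, -0.0077, 0, -0.007, 0, 0.031, 0, -0.0076, 0, -0.01, 0, 0.041, 0, -0.0102, 0, -0.009, 0, 0.042, 0, -0.0102, 0, -0.007, 0, 0.042, 0, -0.0102, 0])

```text
t: 8.85
ee_pos: [0.6148, -0.0229, 0.0321]
tcp_rot: [[-0.958, 0.286, 0.0], [0.286, 0.958, 0.0], [-0.0, 0.0, -1.0]]
wrist_force: [0.0, 0.1, -1.6]
grip_width: 0.0589
```

```bash
python3 - <<'E'
from plan import *
from h import *
p,R,s=now();print(s["t"],incradle(p),np.round(s["wrist_force"],2),np.round(s["moment"],2),incradle(tcp(89.5,0.5,0,12,15)[0]),R.round(3).tolist())
c=cam("side","g4")
x0,y0,x1,y1=(250,170,430,310)
cv2.imwrite(f"pics/cr_side_g4.png",cv2.resize(c["pixels"][y0:y1,x0:x1,::-1],None,fx=4.2,fy=4.2,interpolation=cv2.INTER_CUBIC))
E
```

```text
8.85 [-1.6  0.1 -7.9] [ 0.01  0.08 -1.64] [ 0.01 -0.02  0.03] [-0.5  0.  -8.5] [[-0.958, 0.286, 0.0], [0.286, 0.958, 0.0], [-0.0, 0.0, -1.0]]
```

View pics/cr_side_g4.png

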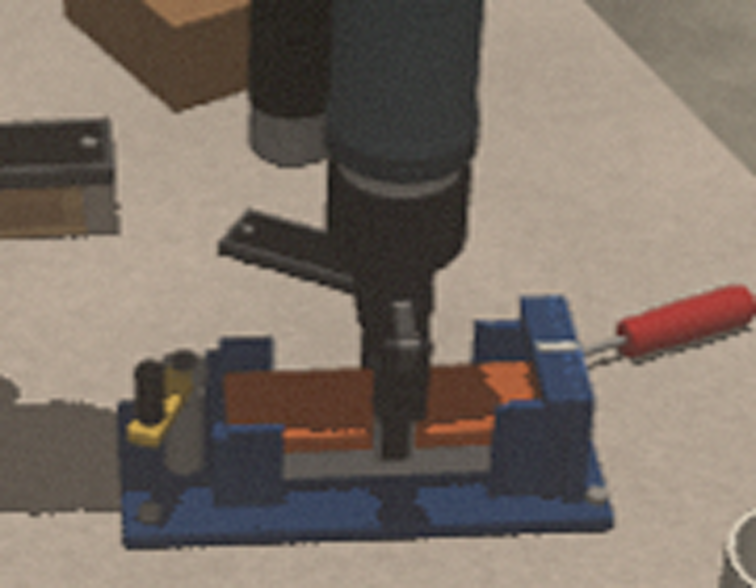

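The board is level between the cheeks and behind the sill. I'll press down lightly and let go.

>>> send_rows(series=[0, 0, 0.01, 0, 0, 0, 0, 0, 0.01, 0, 0, 0, 0, 0, 0, 0, 0, 0, 0, 0, 0, 0, 0, 0, 0, 0, 0, 0, 0, 0])

```text
t: 9.4
ee_pos: [0.6151, -0.0229, 0.0309]
tcp_rot: [[-0.958, 0.286, -0.0], [0.286, 0.958, 0.0], [0.0, 0.0, -1.0]]
wrist_force: [-2.0, 0.2, 3.4]
grip_width: 0.0591
```

>>> send_rows(series=[0, 0, 0, 0, 0, 0, 0, 0, 0, 0, 0, 0, 0, 0, 0, 0, 0, 0, 0, 0, 0, 0, 0, 0, 0, 0, 0, 0, 0, 0], grip=100)

```text
t: 9.9
ee_pos: [0.6148, -0.0229, 0.0305]
tcp_rot: [[-0.958, 0.286, -0.001], [0.286, 0.958, 0.0], [0.001, 0.0, -1.0]]
wrist_force: [-0.3, -0.5, -0.1]
grip_width: 0.0854
```

```bash
python3 - <<'E'
from plan import *
p,R,s=now();print(s["t"],incradle(p),np.round(s["wrist_force"],2),s["grip_width"])
E
```

```text
9.9 [-1.5  0.  -9.5] [-0.26 -0.49 -0.15] 0.08542610683815303
```

```bash
python3 - <<'E'
from plan import *
from h import *
t=load("pics/top0.npz");s=load("pics/side0.npz")
k=lambda x,y,f,o:[x/f+o[0]-.4,y/f+o[1]-.4]
A=onplane(t,[k(303,249,2.8,(120,160)),k(259,403,2.8,(120,160))],.054)*1000
B=onplane(s,[k(571,109,8,(200,190)),k(117,131,8,(200,190))],.054)*1000
for Q in(A,B):
    d=Q[0]-Q[1];print(Q.round(1).tolist(),Q.mean(0).round(1),np.degrees(np.arctan2(d[1],d[0])),np.linalg.norm(d))
C=onplane(s,[k(605,68,8,(200,190)),k(75,92,8,(200,190)),k(80,178,8,(200,190)),k(615,152,8,(200,190))],.054)*1000
print(C.round(1),C.mean(0))
p,R,_=now()
a=plan(p,R,p+[0,0,.15],R,5)
b=plan(*a,np.array([.468,.2985,.18]),Rt(-14.7),10)
E
```

```text
[[539.8, 282.8, 54.0], [395.0, 320.3, 54.0]] [467.4 301.6  54. ] -14.492883460459813 149.59345220702605
[[542.3, 285.7, 54.0], [396.9, 323.1, 54.0]] [469.6 304.4  54. ] -14.432372207696087 150.20768712071893
[[561.1 306.7  54. ]
 [389.3 351.8  54. ]
 [378.8 299.2  54. ]
 [547.8 255.5  54. ]] [469.27302316 303.29575553  54.        ]
|sh|max mm 30.0 turn deg 0.0
[0, 0, -0.375, 0, 0, 0, 0, 0, -0.375, 0, 0, 0, 0, 0, -0.375, 0, 0, 0, 0.001, 0, -0.375, 0, 0, 0, 0, 0, -0.375, 0, 0, 0]
|sh|max mm 35.4 turn deg 0.2
[0.291, 0.332, 0.001, 0, -0, -0.0011, 0.29, 0.333, 0.001, 0, -0, -0.0011, 0.289, 0.334, 0.001, 0, -0, -0.0011, 0.287, 0.336, 0.001, 0, -0, -0.0011, 0.286, 0.336, 0.001, 0, -0, -0.0011]
[0.285, 0.338, 0.001, 0, -0, -0.0011, 0.284, 0.338, 0.001, 0, -0.0001, -0.001, 0.283, 0.339, 0, 0, -0, -0.0011, 0.282, 0.341, 0.001, 0, -0.0001, -0.001, 0.28, 0.341, -0, 0, -0, -0.0011]
```

>>> send_rows(series=[0, 0, -0.3, 0, 0, 0, 0, 0, -0.375, 0, 0, 0, 0, 0, -0.375, 0, 0, 0, 0, 0, -0.375, 0, 0, 0, 0, 0, -0.375, 0, 0, 0])

```text
t: 10.4
ee_pos: [0.6148, -0.0229, 0.1758]
tcp_rot: [[-0.958, 0.286, -0.001], [0.286, 0.958, 0.0], [0.001, 0.0, -1.0]]
wrist_force: [0.4, 0.2, 0.0]
grip_width: 0.0855
```

>>> send_rows(series=[0.29, 0.337, 0, 0, 0, -0.0012, 0.29, 0.337, 0, 0, 0, -0.0012, 0.289, 0.338, 0, 0, 0, -0.0012, 0.287, 0.34, 0, 0, 0, -0.0012, 0.286, 0.34, 0, 0, 0, -0.0012])

```text
t: 10.9
ee_pos: [0.5412, 0.1405, 0.1747]
tcp_rot: [[-0.963, 0.268, -0.0], [0.268, 0.963, 0.0], [0.001, 0.0, -1.0]]
wrist_force: [-0.4, 0.0, -0.4]
grip_width: 0.0854
```

>>> send_rows(series=[0.285, 0.342, 0, 0, 0, -0.0012, 0.284, 0.342, 0, 0, 0, -0.0012, 0.283, 0.343, 0, 0, 0, -0.0012, 0.282, 0.345, 0, 0, 0, -0.0012, 0.28, 0.345, 0, 0, 0, -0.0012])

```text
t: 11.4
ee_pos: [0.4678, 0.3026, 0.1748]
tcp_rot: [[-0.968, 0.25, -0.0], [0.25, 0.968, 0.0], [0.0, 0.0, -1.0]]
wrist_force: [0.6, 0.5, 0.7]
grip_width: 0.0856
```

```bash
python3 - <<'E'
from plan import *
from h import *
for n in("top","side"):
    c=cam(n,"g5");np.savez(f"pics/{n}_g5.npz",**c)
    x0,y0,x1,y1=(290,160,400,290) if n=="top" else (250,220,430,310)
    cv2.imwrite(f"pics/cr_{n}_g5.png",cv2.resize(c["pixels"][y0:y1,x0:x1,::-1],None,fx=4.4,fy=4.4,interpolation=cv2.INTER_CUBIC))
p,R,s=now();print(s["t"],p.round(4))
plan(p,R,np.array([.4685,.3025,.036]),Rt(-14.5),5)
E
```

```text
11.5 [0.4654 0.3074 0.1746]
|sh|max mm 27.8 turn deg 0.12
[-0.011, -0.011, 0.347, 0.0002, -0.0002, 0.0006, -0.011, -0.011, 0.346, 0.0002, -0.0002, 0.0005, -0.011, -0.01, 0.347, 0.0002, -0.0002, 0.0006, -0.011, -0.01, 0.346, 0.0001, -0.0001, 0.0005, -0.011, -0.01, 0.347, 0.0002, -0.0002, 0.0006]
```

View pics/cr_top_g5.png

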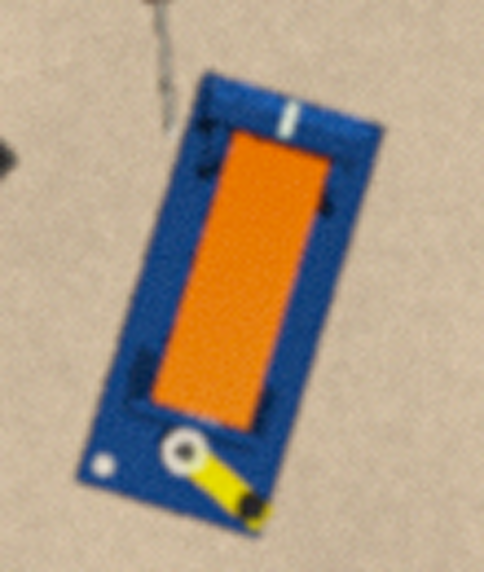

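View pics/cr_side_g5.png

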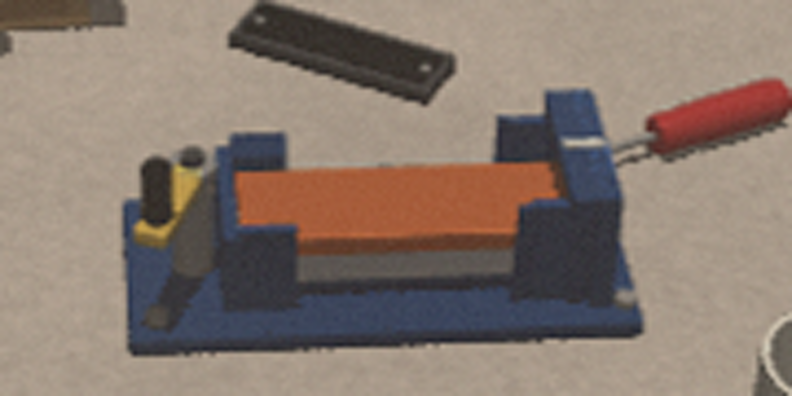

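View pics/side_g5.png

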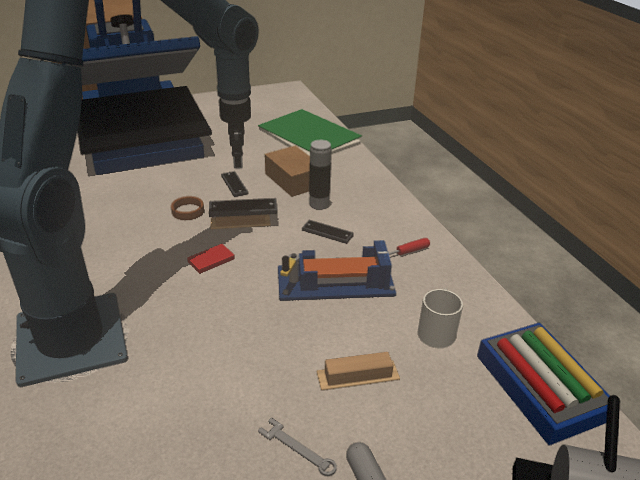

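The board lies flat in the cradle: orange at (240,280) in the top crop, under the lip and behind the sill, with nothing else disturbed. On to the platen.

>>> send_rows(series=[-0.011, -0.011, 0.2, 0, 0, 0.0006, -0.011, -0.011, 0.3, 0, 0, 0.0006, -0.011, -0.011, 0.35, 0, 0, 0.0006, -0.011, -0.01, 0.35, 0, 0, 0.0006, -0.011, -0.01, 0.3, 0, 0, 0.0006])

```text
t: 12.0
ee_pos: [0.4717, 0.2953, 0.0535]
tcp_rot: [[-0.966, 0.26, -0.001], [0.26, 0.966, -0.0], [0.001, -0.001, -1.0]]
wrist_force: [-0.1, -0.2, 0.5]
grip_width: 0.0853
```

>>> send_rows(series=[0, 0, 0.15, 0, 0, 0, 0, 0, 0.08, 0, 0, 0, 0, 0, 0, 0, 0, 0, 0, 0, 0, 0, 0, 0, 0, 0, 0, 0, 0, 0])

```text
t: 12.5
ee_pos: [0.4724, 0.2967, 0.0374]
tcp_rot: [[-0.966, 0.259, 0.001], [0.259, 0.966, 0.001], [-0.001, 0.002, -1.0]]
wrist_force: [-0.3, -0.2, -0.1]
grip_width: 0.0855
```

```bash
python3 - <<'E'
from plan import *
from h import *
p,R,s=now();print(s["t"],p.round(4),np.round(s["wrist_force"],2),s["grip_width"],R.round(3).tolist())
t=load("pics/top_g5.npz")
h=cv2.cvtColor(t["pixels"],cv2.COLOR_RGB2HSV).astype(int)
om=blob((h[...,0]<18)&(h[...,1]>200)&(h[...,2]>120),(344,225),20);r=rect(t,om,.052);print(r,incradle([r["c"][0]/1000,r["c"][1]/1000,.052]))
E
```

```text
12.5 [0.4724 0.2967 0.0374] [-0.31 -0.2  -0.12] 0.08550185073250853 [[-0.966, 0.259, 0.001], [0.259, 0.966, 0.001], [-0.001, 0.002, -1.0]]
{'c': (612.1, -24.8), 'size': (168.3, 60.2), 'ang': -16.6, 'mean': [612.2, -23.6], 'pca': np.float64(-16.5), 'L': [169.3, 57.5]} [-3.6 -2.5 12. ]
```

>>> send_rows(series=[0.034, 0.03, 0.006, 0, 0, 0, 0.034, 0.03, 0.006, 0, 0, 0, 0, 0, 0, 0, 0, 0, 0, 0, 0, 0, 0, 0, 0, 0, 0, 0, 0, 0])

```text
t: 13.0
ee_pos: [0.4677, 0.3022, 0.0354]
tcp_rot: [[-0.966, 0.259, -0.001], [0.259, 0.966, 0.0], [0.001, 0.0, -1.0]]
wrist_force: [-0.9, -0.9, 0.0]
grip_width: 0.085
```

>>> send_rows(series=[0, 0, 0, 0, 0, 0, 0, 0, 0, 0, 0, 0, 0, 0, 0, 0, 0, 0, 0, 0, 0, 0, 0, 0, 0, 0, 0, 0, 0, 0], grip=0, newtons=70)

```text
t: 13.5
ee_pos: [0.4679, 0.3023, 0.0359]
tcp_rot: [[-0.966, 0.259, -0.0], [0.259, 0.966, 0.001], [0.001, 0.0, -1.0]]
wrist_force: [-1.3, -0.2, 5.2]
grip_width: 0.0585
```

>>> send_rows(series=[0, 0, 0, 0, 0, 0, 0, 0, 0, 0, 0, 0, 0, 0, -0.1, 0, 0, 0, 0, 0, -0.2, 0, 0, 0, 0, 0, -0.3, 0, 0, 0])

```text
t: 14.0
ee_pos: [0.466, 0.301, 0.0825]
tcp_rot: [[-0.966, 0.259, -0.004], [0.259, 0.966, -0.003], [0.003, -0.003, -1.0]]
wrist_force: [-0.2, -0.1, -5.4]
grip_width: 0.0582
```

>>> send_rows(series=[0, 0, -0.4, 0, 0, 0, 0, 0, -0.3, 0, 0, 0, 0, 0, -0.2, 0, 0, 0, 0, 0, 0, 0, 0, 0, 0, 0, 0, 0, 0, 0])

```text
t: 14.5
ee_pos: [0.467, 0.3018, 0.1547]
tcp_rot: [[-0.966, 0.259, -0.002], [0.259, 0.966, -0.0], [0.001, -0.001, -1.0]]
wrist_force: [-0.4, -0.0, -6.1]
grip_width: 0.0578
```

```bash
python3 - <<'E'
from plan import *
from h import *
p,R,s=now();print(s["t"],p.round(4),np.round(s["wrist_force"],2),s["grip_width"])
c=cam("side","g6");np.savez("pics/side_g6.npz",**c)
x0,y0,x1,y1=(160,110,340,250)
cv2.imwrite(f"pics/cr_side_g6.png",cv2.resize(c["pixels"][y0:y1,x0:x1,::-1],None,fx=4.2,fy=4.2,interpolation=cv2.INTER_CUBIC))
X=lambda x,y,z: p+R@np.array([-x,y,-z-11])/1000
for n,q in [("ff",(-90,30,7)),("fn",(-90,-30,7)),("rf",(90,30,7)),("rnt",(90,-30,7)),("rnb",(90,-30,-7))]:
    u=proj(c,X(*q))[0];print(n,((u-[x0,y0]+.4)*4.2).round(0))
E
```

```text
14.5 [0.467  0.3018 0.1547] [-0.37 -0.04 -6.15] 0.0578426479292955
ff [188. 217.]
fn [184. 265.]
rf [482. 207.]
rnt [488. 254.]
rnb [488. 274.]
```

View pics/cr_side_g6.png

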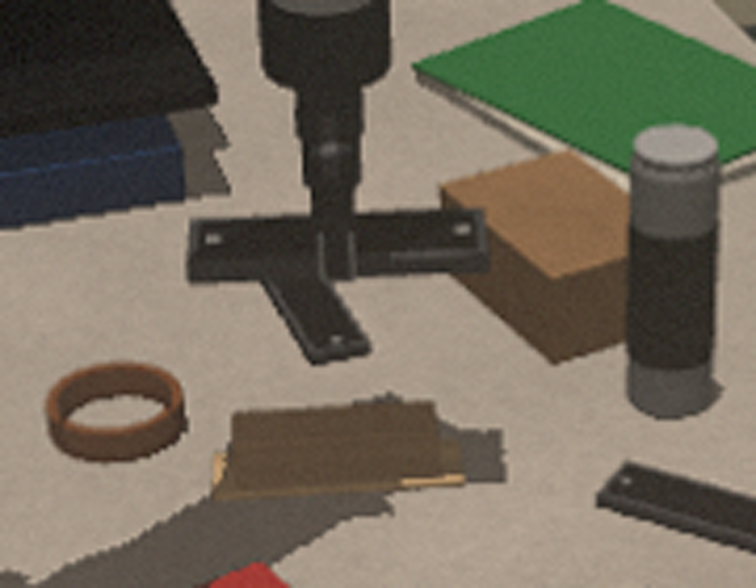

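The platen is held level and centred, with corners within about 1 mm of prediction. I'll tilt it 12° and carry it above the cradle.

```bash
python3 - <<'E'
from plan import *
p,R,s=now()
a=tcp(50,82,12,14,11);print(a[0].round(4))
plan(p,R,*a,15)
E
```

```text
[ 0.5791 -0.0122  0.1368]
|sh|max mm 22.3 turn deg 0.8
[-0.158, -0.228, 0.015, -0.0001, 0.0044, 0.0006, -0.159, -0.228, 0.012, -0.0001, 0.0044, 0.0006, -0.159, -0.228, 0.01, -0.0001, 0.0044, 0.0006, -0.16, -0.227, 0.008, -0.0001, 0.0044, 0.0006, -0.161, -0.227, 0.005, -0.0001, 0.0044, 0.0006]
[-0.161, -0.227, 0.003, -0.0001, 0.0044, 0.0006, -0.161, -0.226, 0.001, -0.0001, 0.0044, 0.0006, -0.162, -0.226, -0.002, -0.0001, 0.0044, 0.0006, -0.162, -0.226, -0.004, -0.0001, 0.0044, 0.0006, -0.163, -0.226, -0.006, -0.0001, 0.0044, 0.0006]
[-0.163, -0.225, -0.008, -0.0001, 0.0044, 0.0007, -0.163, -0.225, -0.011, -0.0001, 0.0044, 0.0006, -0.164, -0.225, -0.013, -0.0001, 0.0044, 0.0007, -0.164, -0.224, -0.015, -0.0002, 0.0044, 0.0006, -0.164, -0.224, -0.018, -0.0001, 0.0044, 0.0007]
```

>>> send_rows(series=[-0.079, -0.114, 0.008, 0, 0.0022, 0.0003, -0.159, -0.228, 0.012, 0, 0.0044, 0.0006, -0.159, -0.228, 0.01, 0, 0.0044, 0.0006, -0.16, -0.227, 0.008, 0, 0.0044, 0.0006, -0.161, -0.227, 0.005, 0, 0.0044, 0.0006], newtons=90)

```text
t: 15.05
ee_pos: [0.5015, 0.2058, 0.1493]
tcp_rot: [[-0.961, 0.268, -0.063], [0.268, 0.963, 0.016], [0.065, -0.002, -0.998]]
wrist_force: [0.1, -0.4, -5.6]
grip_width: 0.0578
```

>>> send_rows(series=[-0.161, -0.227, 0.003, 0, 0.0044, 0.0006, -0.161, -0.226, 0.001, 0, 0.0044, 0.0006, -0.162, -0.226, -0.002, 0, 0.0044, 0.0006, -0.162, -0.226, -0.004, 0, 0.0044, 0.0006, -0.163, -0.226, -0.006, 0, 0.0044, 0.0006])

```text
t: 15.55
ee_pos: [0.5389, 0.1013, 0.1441]
tcp_rot: [[-0.952, 0.277, -0.129], [0.275, 0.961, 0.035], [0.134, -0.002, -0.991]]
wrist_force: [0.2, -0.9, -4.7]
grip_width: 0.0576
```

>>> send_rows(series=[-0.163, -0.225, -0.008, 0, 0.0044, 0.0007, -0.163, -0.225, -0.011, 0, 0.0044, 0.0006, -0.164, -0.225, -0.013, 0, 0.0044, 0.0007, -0.164, -0.224, -0.015, 0, 0.0044, 0.0006, -0.164, -0.224, -0.018, 0, 0.0044, 0.0007])

```text
t: 16.05
ee_pos: [0.5764, -0.0033, 0.1389]
tcp_rot: [[-0.938, 0.287, -0.194], [0.282, 0.958, 0.055], [0.202, -0.004, -0.979]]
wrist_force: [0.3, 0.4, -4.9]
grip_width: 0.0571
```

>>> send_rows(series=[-0.08, -0.112, 0, 0, 0.0022, 0.0003, 0, 0, 0, 0, 0, 0, 0, 0, 0, 0, 0, 0, 0, 0, 0, 0, 0, 0, 0, 0, 0, 0, 0, 0])

```text
t: 16.55
ee_pos: [0.58, -0.0099, 0.139]
tcp_rot: [[-0.938, 0.285, -0.199], [0.279, 0.958, 0.057], [0.207, -0.002, -0.978]]
wrist_force: [-0.7, 0.9, -4.9]
grip_width: 0.0577
```

```bash
python3 - <<'E'
from plan import *
from h import *
p,R,s=now();print(s["t"],p.round(4),incradle(p),np.round(s["wrist_force"],2),s["grip_width"],(R.T@Rt(YAW,12)).round(3).tolist())
c=cam("side","g7");np.savez("pics/side_g7.npz",**c)
x0,y0,x1,y1=(250,170,430,310)
cv2.imwrite(f"pics/cr_side_g7.png",cv2.resize(c["pixels"][y0:y1,x0:x1,::-1],None,fx=4.2,fy=4.2,interpolation=cv2.INTER_CUBIC))
X=lambda x,y,z: p+R@np.array([-x,y,-z-11])/1000
for n,q in [("ff",(-90,30,7)),("fnb",(-90,-30,-7)),("rf",(90,30,7)),("rnt",(90,-30,7)),("rnb",(90,-30,-7))]:
    u=proj(c,X(*q))[0];print(n,((u-[x0,y0]+.4)*4.2).round(0),incradle(X(*q)))
a=plan(p,R,*tcp(50,22,12,14,11),5)
E
```

```text
16.55 [ 0.58   -0.0099  0.139 ] [-38.7   2.5  99. ] [-0.68  0.89 -4.94] 0.05769920095782816 [[1.0, -0.002, 0.001], [0.002, 1.0, 0.003], [-0.001, -0.003, 1.0]]
ff [162. 188.] [-123.1   32.4  135.2]
fnb [162. 274.] [-125.8  -27.6  121.6]
rf [486. 236.] [53.  32.7 98. ]
rnt [503. 300.] [ 53.2 -27.3  98.1]
rnb [496. 322.] [ 50.3 -27.3  84.4]
|sh|max mm 12.5 turn deg 0.04
[-0.032, -0.006, 0.152, -0.0002, 0.0001, 0.0001, -0.032, -0.006, 0.152, -0.0002, 0.0001, 0.0001, -0.032, -0.006, 0.152, -0.0001, 0.0001, 0.0001, -0.031, -0.006, 0.153, -0.0002, 0, 0.0001, -0.032, -0.007, 0.152, -0.0001, 0.0001, 0.0002]
```

View pics/cr_side_g7.png

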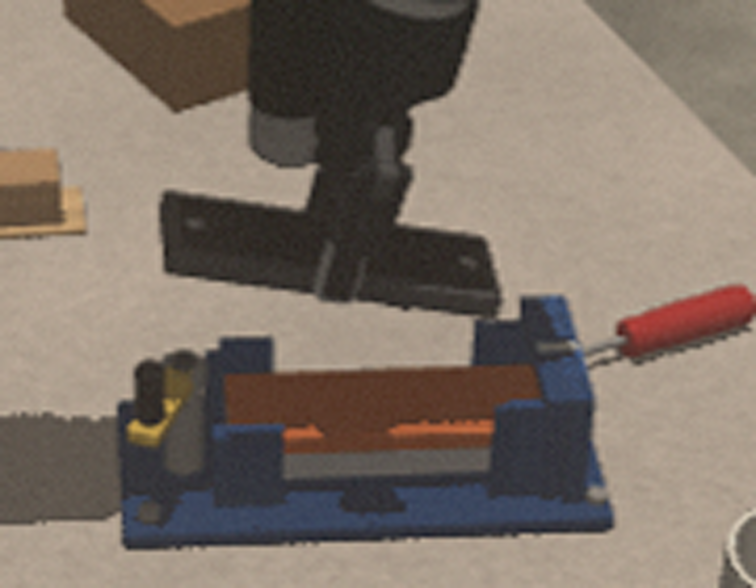

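>>> send_rows(series=[-0.032, -0.006, 0.1, 0, 0, 0, -0.032, -0.007, 0.152, 0, 0, 0, -0.032, -0.006, 0.16, 0, 0, 0, -0.031, -0.007, 0.16, 0, 0, 0, -0.031, -0.007, 0.12, 0, 0, 0])

```text
t: 17.1
ee_pos: [0.5794, -0.0144, 0.0803]
tcp_rot: [[-0.937, 0.287, -0.201], [0.281, 0.958, 0.056], [0.208, -0.004, -0.978]]
wrist_force: [-0.0, -0.8, -5.7]
grip_width: 0.0572
```

>>> send_rows(series=[0, 0, 0.05, 0, 0, 0, 0, 0, 0, 0, 0, 0, 0, 0, 0, 0, 0, 0, 0, 0, 0, 0, 0, 0, 0, 0, 0, 0, 0, 0])

```text
t: 17.6
ee_pos: [0.58, -0.0142, 0.0788]
tcp_rot: [[-0.937, 0.287, -0.198], [0.281, 0.958, 0.056], [0.205, -0.003, -0.979]]
wrist_force: [-0.2, -0.5, -4.9]
grip_width: 0.0578
```

```bash
python3 - <<'E'
from plan import *
p,R,s=now();print(s["t"],incradle(p),np.round(s["wrist_force"],2),np.round(s["moment"],2),incradle(tcp(50,22,12,14,11)[0]))
a=plan(p,R,*tcp(65,18,12,14,11),3)
b=plan(*a,*tcp(86,15,12,14,11),5)
E
```

```text
17.6 [-37.4  -1.6  38.8] [-0.19 -0.54 -4.94] [-0.12 -0.4  -0.03] [-38.9  -0.   36.8]
|sh|max mm 5.0 turn deg 0.08
[-0.06, 0.007, 0.013, -0.0003, 0.0003, -0, -0.061, 0.007, 0.013, -0.0003, 0.0003, -0, -0.06, 0.007, 0.012, -0.0003, 0.0002, -0.0001]
|sh|max mm 4.3 turn deg 0.0
[-0.053, -0, -0.004, 0, 0, 0, -0.053, -0, -0.003, 0, 0, 0, -0.053, -0, -0.004, 0, 0, 0, -0.053, -0, -0.003, 0, 0, 0, -0.053, -0, -0.004, 0, 0, 0]
```

>>> send_rows(series=[-0.06, 0.006, 0.013, 0, 0, 0, -0.06, 0.006, 0.013, 0, 0, 0, -0.06, 0.006, 0.012, 0, 0, 0, 0, 0, 0, 0, 0, 0, 0, 0, 0, 0, 0, 0])

```text
t: 18.1
ee_pos: [0.5928, -0.0168, 0.0721]
tcp_rot: [[-0.937, 0.287, -0.199], [0.282, 0.958, 0.056], [0.207, -0.003, -0.978]]
wrist_force: [0.9, 0.8, -6.1]
grip_width: 0.0577
```

```bash
python3 - <<'E'
from plan import *
p,R,s=now();print(s["t"],incradle(p),np.round(s["wrist_force"],2),np.round(s["moment"],2),incradle(tcp(65,18,12,14,11)[0]))
b=plan(p,R,*tcp(86,15,12,14,11),5)
E
```

```text
18.1 [-24.4  -0.4  32.1] [ 0.9   0.78 -6.11] [-0.1  -0.42 -0.01] [-23.9   0.   32.8]
|sh|max mm 4.3 turn deg 0.04
[-0.054, 0.001, -0.006, -0.0002, 0.0001, -0, -0.054, 0.001, -0.005, -0.0002, 0.0001, -0, -0.054, 0.001, -0.006, -0.0002, 0.0001, -0.0001, -0.053, 0.001, -0.005, -0.0002, 0, -0, -0.054, 0.001, -0.006, -0.0002, 0.0001, -0.0001]
```

>>> send_rows(series=[-0.054, 0.001, -0.005, 0, 0, 0, -0.054, 0.001, -0.005, 0, 0, 0, -0.054, 0, -0.005, 0, 0, 0, -0.053, 0, -0.005, 0, 0, 0, -0.045, 0, -0.005, 0, 0, 0])

```text
t: 18.6
ee_pos: [0.6132, -0.0227, 0.0699]
tcp_rot: [[-0.937, 0.287, -0.199], [0.281, 0.958, 0.056], [0.206, -0.003, -0.978]]
wrist_force: [-0.1, 0.2, -5.0]
grip_width: 0.0576
```

```bash
python3 - <<'E'
from plan import *
from h import *
c=cam("side","g8")
p,R,s=now();print(s["t"],incradle(p),np.round(s["wrist_force"],2),np.round(s["moment"],2),incradle(tcp(86,15,12,14,11)[0]))
x0,y0,x1,y1=(250,170,430,310)
cv2.imwrite(f"pics/cr_side_g8.png",cv2.resize(c["pixels"][y0:y1,x0:x1,::-1],None,fx=4.2,fy=4.2,interpolation=cv2.INTER_CUBIC))
X=lambda x,y,z: p+R@np.array([-x,y,-z-11])/1000
for n,q in [("ff",(-90,30,7)),("fnb",(-90,-30,-7)),("rf",(90,30,7)),("rnt",(90,-30,7)),("rnb",(90,-30,-7))]:
    u=proj(c,X(*q))[0];print(n,((u-[x0,y0]+.4)*4.2).round(0),incradle(X(*q)))
E
```

```text
18.65 [-2.6 -0.3 29.9] [ 0.37 -0.08 -4.67] [-0.12 -0.55  0.03] [-2.9 -0.  29.8]
ff [229. 295.] [-86.9  29.8  65.9]
fnb [231. 382.] [-89.8 -30.2  52.4]
rf [543. 340.] [89.2 29.7 28.9]
rnt [561. 405.] [ 89.2 -30.3  29.1]
rnb [553. 425.] [ 86.4 -30.3  15.4]
```

View pics/cr_side_g8.png

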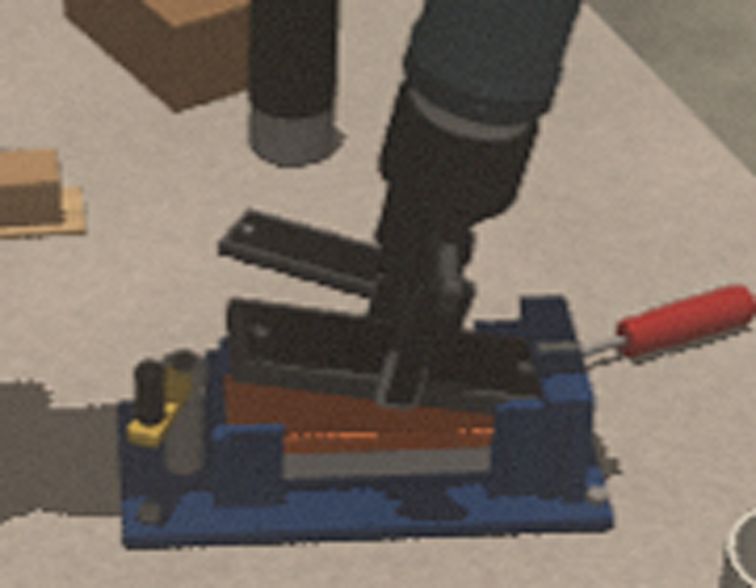

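The platen's rear end is under the lip and its front at (230,300) is raised, matching the prediction. Lowering the front.

```bash
python3 - <<'E'
from plan import *
p,R,s=now()
a=(p,R)
for Bx,Bz,t,n in [(87.5,14.5,8,3),(88.7,13.8,4,3),(89.5,13.3,0,4)]:
    a=plan(*a,*tcp(Bx,Bz,t,14,11),n)
E
```

```text
|sh|max mm 2.3 turn deg 1.3
[-0.007, 0.001, 0.028, -0.0003, -0.0071, -0, -0.007, 0.001, 0.027, -0.0003, -0.0072, -0.0001, -0.006, 0.002, 0.028, -0.0004, -0.0071, -0]
|sh|max mm 2.4 turn deg 1.35
[-0.008, -0, 0.028, 0, -0.0074, -0, -0.007, -0, 0.029, 0, -0.0074, -0, -0.006, -0, 0.028, 0, -0.0075, -0]
|sh|max mm 1.8 turn deg 1.01
[-0.004, -0, 0.021, 0, -0.0055, -0, -0.004, -0, 0.021, 0, -0.0056, -0, -0.003, -0, 0.021, 0, -0.0055, -0, -0.003, -0, 0.022, 0, -0.0056, -0]
```

>>> send_rows(series=[-0.007, 0.001, 0.028, 0, -0.0071, 0, -0.007, 0.001, 0.027, 0, -0.0072, 0, -0.006, 0.001, 0.028, 0, -0.0071, 0, -0.008, 0, 0.028, 0, -0.0074, 0, -0.007, 0, 0.029, 0, -0.0074, 0])

```text
t: 19.15
ee_pos: [0.6137, -0.0226, 0.0584]
tcp_rot: [[-0.954, 0.287, -0.09], [0.286, 0.958, 0.024], [0.094, -0.003, -0.996]]
wrist_force: [-0.4, -0.1, -4.6]
grip_width: 0.0579
```

>>> send_rows(series=[-0.006, 0, 0.028, 0, -0.0075, 0, -0.004, 0, 0.021, 0, -0.0055, 0, -0.004, 0, 0.021, 0, -0.0056, 0, -0.003, 0, 0.021, 0, -0.0055, 0, -0.003, 0, 0.022, 0, -0.0056, 0])

```text
t: 19.65
ee_pos: [0.6148, -0.023, 0.0492]
tcp_rot: [[-0.958, 0.287, -0.001], [0.287, 0.958, -0.003], [-0.0, -0.003, -1.0]]
wrist_force: [0.2, -0.3, -5.9]
grip_width: 0.0575
```

>>> send_rows(series=[0, 0, 0, 0, 0, 0, 0, 0, 0, 0, 0, 0, 0, 0, 0, 0, 0, 0, 0, 0, 0, 0, 0, 0, 0, 0, 0, 0, 0, 0])

```text
t: 20.15
ee_pos: [0.6149, -0.023, 0.0493]
tcp_rot: [[-0.958, 0.287, -0.002], [0.287, 0.958, -0.003], [0.001, -0.003, -1.0]]
wrist_force: [-0.3, -0.1, -6.1]
grip_width: 0.057
```

```bash
python3 - <<'E'
from plan import *
from h import *
p,R,s=now();print(s["t"],incradle(p),np.round(s["wrist_force"],2),np.round(s["moment"],2),incradle(tcp(89.5,12,0,14,11)[0]),R.round(3).tolist())
c=cam("side","g9")
x0,y0,x1,y1=(250,170,430,310)
cv2.imwrite(f"pics/cr_side_g9.png",cv2.resize(c["pixels"][y0:y1,x0:x1,::-1],None,fx=4.2,fy=4.2,interpolation=cv2.INTER_CUBIC))
E
```

```text
20.15 [-1.5  0.   9.3] [-0.32 -0.07 -6.12] [-0.07 -0.03  0.01] [-0.5  0.   8. ] [[-0.958, 0.287, -0.002], [0.287, 0.958, -0.003], [0.001, -0.003, -1.0]]
```

View pics/cr_side_g9.png

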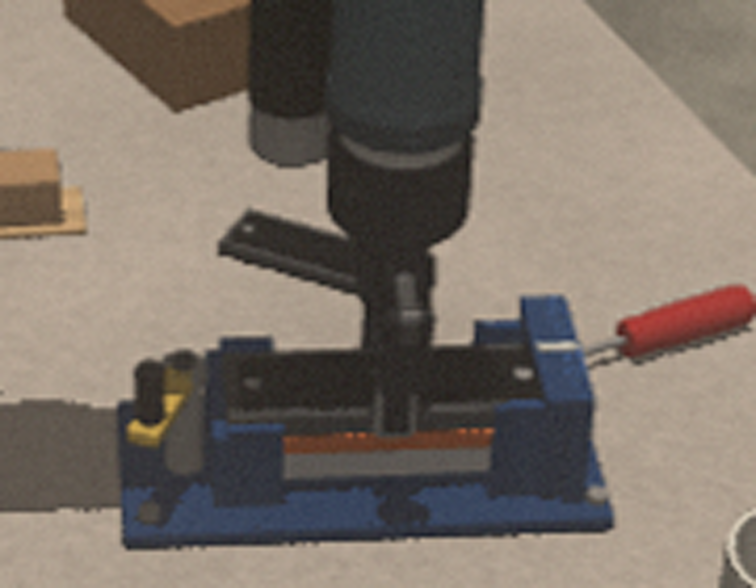

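>>> send_rows(series=[0, 0, 0.01, 0, 0, 0, 0, 0, 0.01, 0, 0, 0, 0, 0, 0.006, 0, 0, 0, 0, 0, 0, 0, 0, 0, 0, 0, 0, 0, 0, 0])

```text
t: 20.7
ee_pos: [0.6149, -0.0229, 0.0482]
tcp_rot: [[-0.958, 0.287, -0.002], [0.287, 0.958, -0.002], [0.001, -0.003, -1.0]]
wrist_force: [-3.6, 0.2, 4.4]
grip_width: 0.0574
```

>>> send_rows(series=[0, 0, 0, 0, 0, 0, 0, 0, 0, 0, 0, 0, 0, 0, 0, 0, 0, 0, 0, 0, 0, 0, 0, 0, 0, 0, 0, 0, 0, 0])

```text
t: 21.2
ee_pos: [0.6149, -0.0229, 0.0482]
tcp_rot: [[-0.958, 0.287, -0.002], [0.287, 0.958, -0.002], [0.001, -0.003, -1.0]]
wrist_force: [-2.8, -0.2, 5.4]
grip_width: 0.0577
```

Contact is made: the force rose from -6 to +5 N. Opening the fingers.

>>> send_rows(series=[0, 0, 0, 0, 0, 0, 0, 0, 0, 0, 0, 0, 0, 0, 0, 0, 0, 0, 0, 0, 0, 0, 0, 0, 0, 0, 0, 0, 0, 0], grip=100)

```text
t: 21.7
ee_pos: [0.6149, -0.0229, 0.0473]
tcp_rot: [[-0.958, 0.287, -0.002], [0.287, 0.958, -0.003], [0.001, -0.003, -1.0]]
wrist_force: [-0.6, -0.3, -0.1]
grip_width: 0.0855
```

>>> send_rows(series=[0, 0, -0.2, 0, 0, 0, 0, 0, -0.375, 0, 0, 0, 0, 0, -0.375, 0, 0, 0, 0, 0, -0.375, 0, 0, 0, 0, 0, -0.375, 0, 0, 0])

```text
t: 22.2
ee_pos: [0.6151, -0.0227, 0.1858]
tcp_rot: [[-0.958, 0.287, -0.001], [0.287, 0.958, -0.003], [-0.0, -0.003, -1.0]]
wrist_force: [-0.7, 0.2, 0.0]
grip_width: 0.0851
```

>>> send_rows(series=[0.25, 0.4, 0, 0, 0, 0, 0.25, 0.4, 0, 0, 0, 0, 0.25, 0.4, 0, 0, 0, 0, 0.2, 0.3, 0, 0, 0, 0, 0, 0, 0, 0, 0, 0], grip=0)

```text
t: 22.7
ee_pos: [0.5753, 0.1202, 0.1839]
tcp_rot: [[-0.96, 0.28, -0.002], [0.28, 0.96, 0.001], [0.002, 0.0, -1.0]]
wrist_force: [-0.2, 1.2, -0.8]
grip_width: 0.0128
```

```bash
python3 - <<'E'
from plan import *
from h import *
for n in("top","side"):
    c=cam(n,"ga");np.savez(f"pics/{n}_ga.npz",**c)
    x0,y0,x1,y1=(290,160,400,290) if n=="top" else (250,220,430,310)
    cv2.imwrite(f"pics/cr_{n}_ga.png",cv2.resize(c["pixels"][y0:y1,x0:x1,::-1],None,fx=4.4,fy=4.4,interpolation=cv2.INTER_CUBIC))
p,R,s=now();print(s["t"],p.round(4),incradle(p),s["grip_width"])
E
```

```text
22.8 [0.5768 0.1146 0.184 ] [-77.5 120.8 144. ] 0.0003999220781571134
```

View pics/cr_top_ga.png

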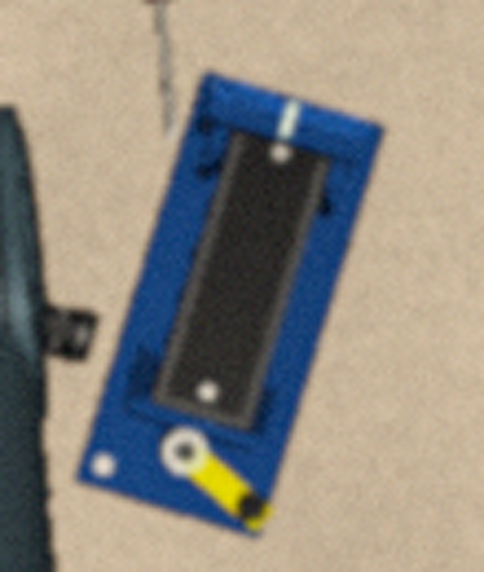

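View pics/cr_side_ga.png

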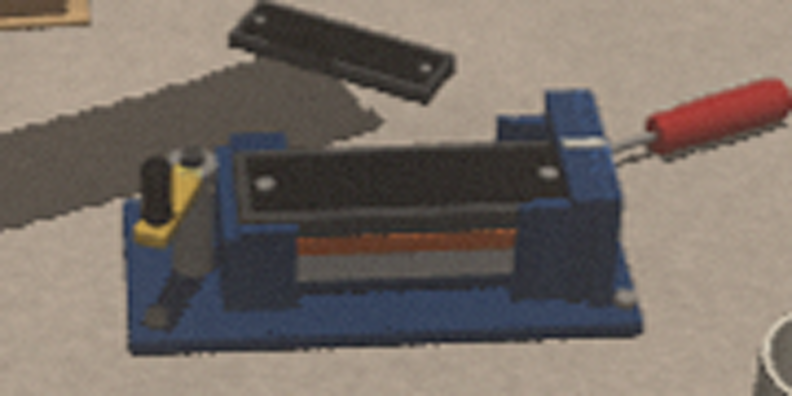

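```bash
python3 - <<'E'
from plan import *
from h import *
t=load("pics/top_ga.npz");s=load("pics/side_ga.npz")
def cen(c,guess,r=4):
    g=cv2.cvtColor(c["pixels"],cv2.COLOR_RGB2GRAY).astype(float);x,y=int(round(guess[0])),int(round(guess[1]))
    w=g[y-r:y+r+1,x-r:x+r+1];w=np.clip(w-w.min()-.5*(w.max()-w.min()),0,None)
    Y,X=np.mgrid[y-r:y+r+1,x-r:x+r+1];return [[(w*X).sum()/w.sum(),(w*Y).sum()/w.sum()]]
Tb=[cen(t,(290+281/4.4-.4,160+153/4.4-.4),2),cen(t,(290+208/4.4-.4,160+391/4.4-.4),3)]
Sb=[cen(s,(250+548/4.4-.4,220+172/4.4-.4),3),cen(s,(250+265/4.4-.4,220+183/4.4-.4),3)]
for i in(0,1):
    P,e=tri(t,Tb[i],s,Sb[i]);print(P.round(4),e.round(4),incradle(P),incradle(onplane(t,Tb[i],.066)[0]),incradle(onplane(s,Sb[i],.066)[0]))
E
```

```text
[ 0.6865 -0.0453  0.0686] 0.0 [73.6 -0.8 28.6] [74.  -0.8 26. ] [74.3  2.5 26. ]
[ 0.5429 -0.0038  0.0682] 0.0 [-76.   -2.3  28.2] [-75.9  -2.4  26. ] [-75.7   0.6  26. ]
```

Both platen bolts read the same height, so it is flat. Its centre is about 1 mm off in x and within 2 mm in y, so it is seated. Now the keeper: I'll measure the pin, turn the jaws along its arc, grip the pin lightly and swing it.

```bash
cat >> plan.py <<'E'
W_=np.array([[math.cos(math.radians(YAW)),-math.sin(math.radians(YAW)),0],[math.sin(math.radians(YAW)),math.cos(math.radians(YAW)),0],[0,0,1]])
def kp(th,z,r=50,px=-114,py=0):
    """tool pose with grasp on pin at keeper angle th (rad), jaws tangential"""
    P=np.array([px+r*math.cos(th),py+r*math.sin(th),z])
    return SEAT+W_@P/1000,Rt(YAW+math.degrees(th))
E
python3 - <<'E'
from plan import *
from h import *
t=load("pics/top_ga.npz");s=load("pics/side_ga.npz")
k=lambda x,y,o:[[x/4.4+o[0]-.4,y/4.4+o[1]-.4]]
P,e=tri(t,k(251,505,(290,160)),s,k(155,163,(250,220)));q=incradle(P)
V,e2=tri(t,k(185,452,(290,160)),s,k(193,157,(250,220)));v=incradle(V);print(q,e,v,e2)
for a,b in((q,v),(incradle(onplane(t,k(251,505,(290,160)),.114)[0]),np.array([-114,0]))):
    d=a[:2]-b[:2];print(np.hypot(*d),math.atan2(d[1],d[0]),a)
p,R,st=now();th=-1.95
T=kp(th,110);print(T[0].round(4),p.round(4),np.round(st["joint_pos"],1))
plan(p,R,*T,20)
E
```

```text
[-133.3  -44.6   75.9] 0.0014197322735036981 [-113.7   -0.3   45.4] 0.0012729075799194612
48.44223363966613 -1.987343860628521 [-133.3  -44.6   75.9]
48.37706067962377 -1.9632023341467197 [-132.5  -44.7   74. ]
[ 0.476  -0.0298  0.15  ] [0.5768 0.1146 0.184 ] [-28.4  28.5  17.1 101.  -10.1  52.   66.4]
|sh|max mm 9.0 turn deg 5.6
[0.035, -0.104, 0.022, -0, 0, 0.0311, 0.024, -0.107, 0.021, -0, 0, 0.0311, 0.014, -0.109, 0.022, -0, 0, 0.0311, 0.003, -0.11, 0.021, -0, 0, 0.0311, -0.008, -0.11, 0.022, -0, 0.0001, 0.0311]
[-0.019, -0.108, 0.021, -0, 0.0001, 0.031, -0.029, -0.106, 0.021, -0, 0.0001, 0.0311, -0.039, -0.103, 0.022, -0, 0, 0.031, -0.049, -0.099, 0.021, -0, 0.0001, 0.0311, -0.058, -0.093, 0.022, -0, 0.0001, 0.031]
[-0.067, -0.087, 0.021, -0, 0, 0.0311, -0.076, -0.08, 0.021, -0, 0.0001, 0.031, -0.083, -0.072, 0.022, -0.0001, 0.0001, 0.0311, -0.09, -0.064, 0.021, -0.0001, 0, 0.031, -0.095, -0.055, 0.021, -0, 0.0001, 0.0311]
[-0.1, -0.046, 0.022, -0.0001, 0, 0.031, -0.104, -0.036, 0.021, -0, 0.0001, 0.0311, -0.107, -0.025, 0.021, -0.0001, 0, 0.031, -0.11, -0.014, 0.022, -0, 0.0001, 0.0311, -0.11, -0.004, 0.021, -0.0001, 0, 0.031]
```

>>> send_rows(series=[0.035, -0.104, 0.022, 0, 0, 0.0311, 0.024, -0.107, 0.021, 0, 0, 0.0311, 0.014, -0.109, 0.022, 0, 0, 0.0311, 0.003, -0.11, 0.021, 0, 0, 0.0311, -0.008, -0.11, 0.022, 0, 0, 0.0311], grip=50, newtons=20)

```text
t: 23.3
ee_pos: [0.5517, 0.0758, 0.1751]
tcp_rot: [[-0.706, 0.708, -0.001], [0.708, 0.706, -0.003], [-0.002, -0.003, -1.0]]
wrist_force: [0.0, 0.0, -0.6]
grip_width: 0.0425
```

>>> send_rows(series=[-0.019, -0.108, 0.021, 0, 0, 0.031, -0.029, -0.106, 0.021, 0, 0, 0.0311, -0.039, -0.103, 0.022, 0, 0, 0.031, -0.049, -0.099, 0.021, 0, 0, 0.0311, -0.058, -0.093, 0.022, 0, 0, 0.031])

```text
t: 23.8
ee_pos: [0.5264, 0.0399, 0.1667]
tcp_rot: [[-0.292, 0.956, -0.001], [0.956, 0.292, -0.003], [-0.003, -0.002, -1.0]]
wrist_force: [0.5, -0.4, 0.6]
grip_width: 0.0426
```

>>> send_rows(series=[-0.067, -0.087, 0.021, 0, 0, 0.0311, -0.076, -0.08, 0.021, 0, 0, 0.031, -0.083, -0.072, 0.022, 0, 0, 0.0311, -0.09, -0.064, 0.021, 0, 0, 0.031, -0.095, -0.055, 0.021, 0, 0, 0.0311])

```text
t: 24.3
ee_pos: [0.5011, 0.0038, 0.1584]
tcp_rot: [[0.19, 0.982, -0.001], [0.982, -0.19, -0.003], [-0.003, -0.0, -1.0]]
wrist_force: [0.1, 0.2, 0.2]
grip_width: 0.0428
```

>>> send_rows(series=[-0.1, -0.046, 0.022, 0, 0, 0.031, -0.104, -0.036, 0.021, 0, 0, 0.0311, -0.107, -0.025, 0.021, 0, 0, 0.031, -0.11, -0.014, 0.022, 0, 0, 0.0311, -0.11, -0.004, 0.021, 0, 0, 0.031])

```text
t: 24.8
ee_pos: [0.4757, -0.0321, 0.1499]
tcp_rot: [[0.628, 0.778, -0.001], [0.778, -0.628, -0.003], [-0.003, 0.001, -1.0]]
wrist_force: [-0.5, -0.5, -0.0]
grip_width: 0.0424
```

>>> send_rows(series=[0, 0, 0, 0, 0, 0, 0, 0, 0, 0, 0, 0, 0, 0, 0, 0, 0, 0, 0, 0, 0, 0, 0, 0, 0, 0, 0, 0, 0, 0])

```text
t: 25.3
ee_pos: [0.476, -0.03, 0.1494]
tcp_rot: [[0.622, 0.783, -0.001], [0.783, -0.622, -0.002], [-0.003, 0.0, -1.0]]
wrist_force: [0.1, -0.1, 0.2]
grip_width: 0.0423
```

```bash
python3 - <<'E'
from plan import *
from h import *
p,R,s=now();th=-1.96;print(s["t"],p.round(4),incradle(p),incradle(kp(th,110)[0]),s["grip_width"],np.round(s["joint_pos"],1))
plan(p,R,*kp(th,49),5)
c=cam("side","gb")
x0,y0,x1,y1=(230,150,430,310)
cv2.imwrite(f"pics/cr_side_gb.png",cv2.resize(c["pixels"][y0:y1,x0:x1,::-1],None,fx=3.75,fy=3.75,interpolation=cv2.INTER_CUBIC))
E
```

```text
25.3 [ 0.476  -0.03    0.1494] [-132.5  -46.6  109.4] [-133.   -46.3  110. ] 0.04225257599719601 [-38.4  27.3  46.2 119.6 -28.   44.4 -13.2]
|sh|max mm 12.1 turn deg 0.13
[0.001, -0.001, 0.151, 0, 0.0002, 0.0006, 0.001, -0.002, 0.151, 0, 0.0002, 0.0006, 0.001, -0.001, 0.151, 0, 0.0002, 0.0006, 0, -0.002, 0.151, 0.0001, 0.0001, 0.0006, 0.001, -0.001, 0.151, 0, 0.0002, 0.0007]
```

View pics/cr_side_gb.png

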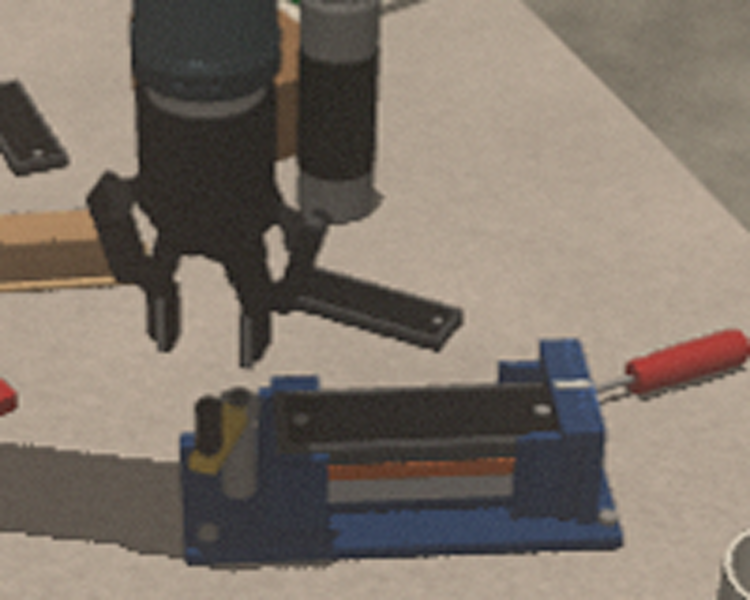

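>>> send_rows(series=[0, -0.001, 0.15, 0, 0, 0.0006, 0, -0.002, 0.15, 0, 0, 0.0006, 0, -0.001, 0.15, 0, 0, 0.0006, 0, -0.002, 0.15, 0, 0, 0.0006, 0, -0.001, 0.15, 0, 0, 0.0007])

```text
t: 25.85
ee_pos: [0.4748, -0.0301, 0.0879]
tcp_rot: [[0.63, 0.776, -0.003], [0.776, -0.63, -0.003], [-0.004, -0.0, -1.0]]
wrist_force: [-0.4, -0.2, -0.6]
grip_width: 0.0429
```

>>> send_rows(series=[0, 0, 0, 0, 0, 0, 0, 0, 0, 0, 0, 0, 0, 0, 0, 0, 0, 0, 0, 0, 0, 0, 0, 0, 0, 0, 0, 0, 0, 0], grip=0)

```text
t: 26.35
ee_pos: [0.4748, -0.0302, 0.0892]
tcp_rot: [[0.63, 0.777, -0.002], [0.777, -0.63, -0.003], [-0.004, 0.0, -1.0]]
wrist_force: [0.2, -1.5, -11.0]
grip_width: 0.0151
```

```bash
python3 - <<'E'
from plan import *
from h import *
p,R,s=now();print(s["t"],p.round(4),incradle(p),s["grip_width"],np.round(s["wrist_force"],2))
c=cam("side","gc");np.savez("pics/side_gc.npz",**c)
x0,y0,x1,y1=(250,190,370,300)
cv2.imwrite(f"pics/cr_side_gc.png",cv2.resize(c["pixels"][y0:y1,x0:x1,::-1],None,fx=5,fy=5,interpolation=cv2.INTER_CUBIC))
E
```

```text
26.35 [ 0.4748 -0.0302  0.0892] [-133.6  -47.1   49.2] 0.015103874805820044 [  0.22  -1.5  -11.03]
```

View pics/cr_side_gc.png

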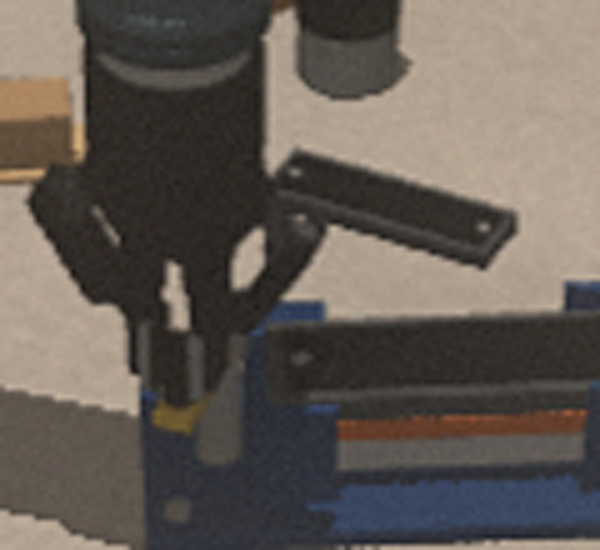

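The pin is gripped (opening 15 mm). Now swinging it along its arc, in steps of 5.6° with 4.9 mm of shift.

>>> send_rows(series=[0.003, 0.0613, 0, 0, 0, -0.0313, 0.003, 0.0613, 0, 0, 0, -0.0313, 0.003, 0.0613, 0, 0, 0, -0.0313, 0.003, 0.0613, 0, 0, 0, -0.0313, 0.003, 0.0613, 0, 0, 0, -0.0313])

```text
t: 26.9
ee_pos: [0.4971, -0.0408, 0.0892]
tcp_rot: [[0.186, 0.983, -0.002], [0.983, -0.186, -0.003], [-0.003, -0.001, -1.0]]
wrist_force: [0.8, -1.6, -10.2]
grip_width: 0.0151
```

```bash
python3 - <<'E'
from plan import *
p,R,s=now();q=incradle(p);print(s["t"],q,np.hypot(q[0]+114,q[1]),math.atan2(q[1],q[0]+114),s["grip_width"],np.round(s["wrist_force"],2),np.round(s["joint_pos"],1))
yaw=math.atan2(-R[1,0],-R[0,0])-math.radians(YAW);print(yaw)
E
```

```text
26.9 [-109.1  -50.9   49.2] 51.13531069623025 -1.4748248748150676 0.015123027699978331 [  0.82  -1.61 -10.25] [-25.8  32.5  32.3 117.9 -28.   37.3  14.5]
-1.4663523720657943
```

Forces are low and it's tracking the arc. Continuing.

>>> send_rows(series=[0.003, 0.0613, 0, 0, 0, -0.0313, 0.003, 0.0613, 0, 0, 0, -0.0313, 0.003, 0.0613, 0, 0, 0, -0.0313, 0.003, 0.0613, 0, 0, 0, -0.0313, 0.003, 0.0613, 0, 0, 0, -0.0313])

```text
t: 27.4
ee_pos: [0.5223, -0.0399, 0.0892]
tcp_rot: [[-0.299, 0.954, -0.0], [0.954, 0.299, -0.004], [-0.004, -0.001, -1.0]]
wrist_force: [3.8, -2.8, -12.6]
grip_width: 0.0153
```

>>> send_rows(series=[0.003, 0.0613, 0, 0, 0, -0.0313, 0.003, 0.0613, 0, 0, 0, -0.0313, 0.003, 0.0613, 0, 0, 0, -0.0313, 0.003, 0.0613, 0, 0, 0, -0.0313, 0.003, 0.0613, 0, 0, 0, -0.0313])

```text
t: 27.9
ee_pos: [0.5437, -0.0275, 0.0893]
tcp_rot: [[-0.714, 0.7, 0.001], [0.7, 0.714, -0.004], [-0.004, -0.002, -1.0]]
wrist_force: [4.3, -3.2, -13.1]
grip_width: 0.0151
```

```bash
python3 - <<'E'
from plan import *
p,R,s=now();q=incradle(p);print(s["t"],q,np.hypot(q[0]+114,q[1]),math.atan2(q[1],q[0]+114),s["grip_width"],np.round(s["wrist_force"],2),np.round(s["joint_pos"],1))
yaw=math.atan2(-R[1,0],-R[0,0])-math.radians(YAW);print(yaw)
plan(p,R,*kp(0,49),5)
E
```

```text
27.9 [-68.3 -24.8  49.3] 51.99548057283441 -0.4971978378043484 0.01514477862743513 [  4.3   -3.25 -13.13] [-15.3  33.1  17.4 110.8 -14.9  38.2  56.8]
-0.4838561961079648
|sh|max mm 5.1 turn deg 5.54
[0.019, 0.06, 0, -0.0002, 0.0002, -0.0308, 0.013, 0.062, 0.001, -0.0002, 0.0002, -0.0308, 0.008, 0.062, 0.001, -0.0002, 0.0002, -0.0308, 0.001, 0.063, 0, -0.0002, 0.0002, -0.0308, -0.004, 0.063, 0.001, -0.0002, 0.0002, -0.0308]
```

>>> send_rows(series=[0.003, 0.0613, 0, 0, 0, -0.0313, 0.003, 0.0613, 0, 0, 0, -0.0313, 0.003, 0.0613, 0, 0, 0, -0.0313, 0.003, 0.0613, 0, 0, 0, -0.0313, 0.003, 0.058, 0, 0, 0, -0.0305])

```text
t: 28.4
ee_pos: [0.5574, -0.0062, 0.0893]
tcp_rot: [[-0.959, 0.282, 0.004], [0.282, 0.959, -0.004], [-0.005, -0.002, -1.0]]
wrist_force: [8.1, -1.2, -15.5]
grip_width: 0.015
```

>>> send_rows(series=[0, 0, 0, 0, 0, 0, 0, 0, 0, 0, 0, 0, 0, 0, 0, 0, 0, 0, 0, 0, 0, 0, 0, 0, 0, 0, 0, 0, 0, 0])

```text
t: 28.9
ee_pos: [0.5576, -0.0056, 0.0893]
tcp_rot: [[-0.959, 0.285, 0.005], [0.285, 0.959, -0.003], [-0.005, -0.002, -1.0]]
wrist_force: [9.5, 0.1, -15.3]
grip_width: 0.0152
```

```bash
python3 - <<'E'
from plan import *
p,R,s=now();q=incradle(p);print(s["t"],q,np.hypot(q[0]+114,q[1]),math.atan2(q[1],q[0]+114),s["grip_width"],np.round(s["wrist_force"],2))
yaw=math.atan2(-R[1,0],-R[0,0])-math.radians(YAW);print(yaw)
E
```

```text
28.9 [-61.3   0.2  49.3] 52.70037950527492 0.003795048194301549 0.015245780161731181 [  9.5    0.15 -15.27]
0.0027465777250756385
```

>>> send_rows(series=[0, 0, 0, 0, 0, 0, 0, 0, 0, 0, 0, 0, 0, 0, 0, 0, 0, 0, 0, 0, 0, 0, 0, 0, 0, 0, 0, 0, 0, 0], grip=50)

```text
t: 29.4
ee_pos: [0.5545, -0.0055, 0.0893]
tcp_rot: [[-0.959, 0.284, -0.002], [0.284, 0.959, -0.003], [0.001, -0.003, -1.0]]
wrist_force: [0.5, 0.3, -0.5]
grip_width: 0.0427
```

>>> send_rows(series=[0, 0, -0.1, 0, 0, 0, 0, 0, -0.3, 0, 0, 0, 0, 0, -0.375, 0, 0, 0, 0, 0, -0.375, 0, 0, 0, 0, 0, -0.375, 0, 0, 0])

```text
t: 29.9
ee_pos: [0.5545, -0.0053, 0.2129]
tcp_rot: [[-0.959, 0.285, -0.001], [0.285, 0.959, -0.003], [0.001, -0.003, -1.0]]
wrist_force: [0.7, -0.1, 0.1]
grip_width: 0.0427
```

>>> send_rows(series=[0.2, 0.45, 0, 0, 0, 0, 0.2, 0.5, 0, 0, 0, 0, 0.2, 0.5, 0, 0, 0, 0, 0.1, 0.5, 0, 0, 0, 0, 0, 0.2, 0, 0, 0, 0])

```text
t: 30.4
ee_pos: [0.549, 0.1812, 0.2113]
tcp_rot: [[-0.96, 0.279, -0.002], [0.279, 0.96, 0.0], [0.002, -0.0, -1.0]]
wrist_force: [-0.3, 0.2, -0.1]
grip_width: 0.0429
```

>>> send_rows(series=[0, 0, 0, 0, 0, 0, 0, 0, 0, 0, 0, 0, 0, 0, 0, 0, 0, 0, 0, 0, 0, 0, 0, 0, 0, 0, 0, 0, 0, 0])

```text
t: 30.9
ee_pos: [0.55, 0.1744, 0.2107]
tcp_rot: [[-0.958, 0.286, -0.002], [0.286, 0.958, -0.003], [0.001, -0.003, -1.0]]
wrist_force: [0.1, 0.0, 0.6]
grip_width: 0.0429
```

```bash
python3 - <<'E'
from plan import *
from h import *
for n in("top","side"):
    c=cam(n,"gd");np.savez(f"pics/{n}_gd.npz",**c)
    x0,y0,x1,y1=(290,160,400,290) if n=="top" else (250,220,430,310)
    cv2.imwrite(f"pics/cr_{n}_gd.png",cv2.resize(c["pixels"][y0:y1,x0:x1,::-1],None,fx=4.4,fy=4.4,interpolation=cv2.INTER_CUBIC))
p,R,s=now();print(s["t"],p.round(4),np.round(s["wrist_force"],2))
E
```

```text
31.0 [0.55   0.175  0.2107] [-0.71 -0.53 -0.08]
```

View pics/cr_top_gd.png

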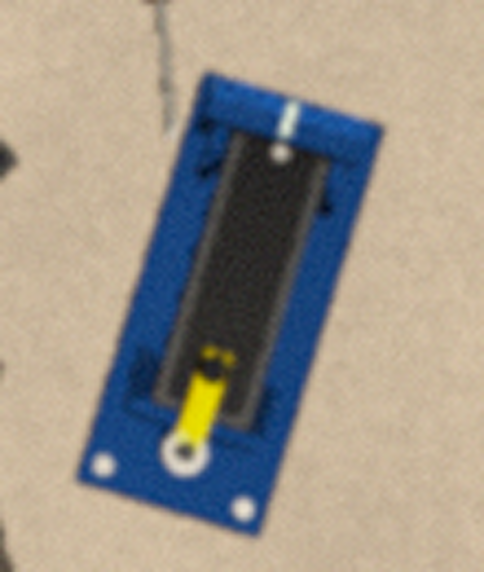

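View pics/cr_side_gd.png

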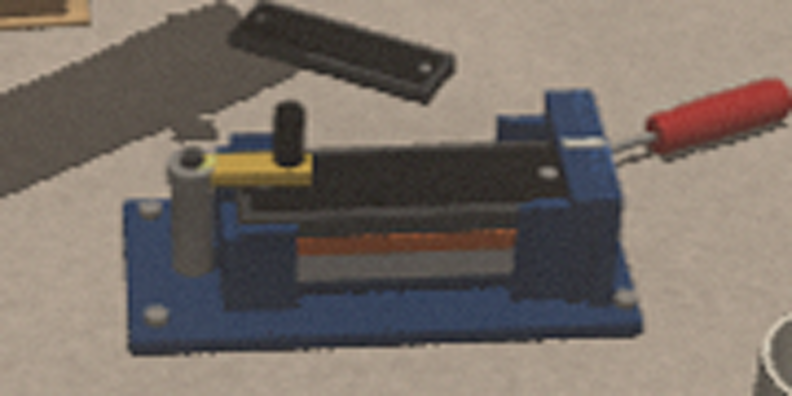

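View pics/side_gd.png

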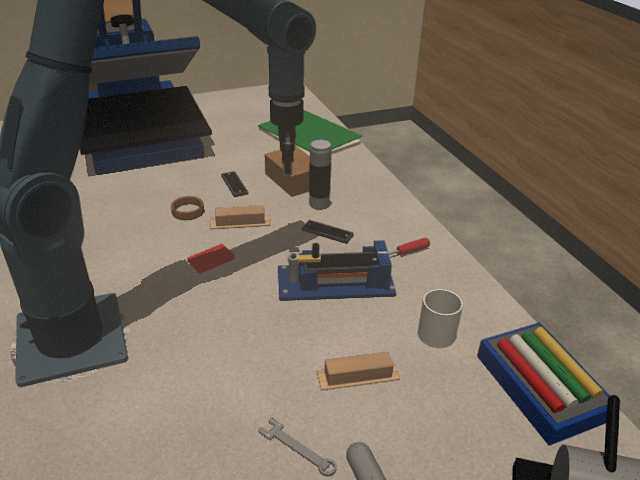

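```bash
python3 - <<'E'
from plan import *
from h import *
t=load("pics/top_gd.npz");s=load("pics/side_gd.npz")
k=lambda x,y,o:[[x/4.4+o[0]-.4,y/4.4+o[1]-.4]]
V,_=tri(t,k(185,452,(290,160)),s,k(193,157,(250,220)))
P,e=tri(t,k(211,366,(290,160)),s,k(289,108,(250,220)));M,_=tri(t,k(289,119,(290,160)),s,k(585,143,(250,220)))
print(incradle(V),incradle(P),incradle(M),e)
an=lambda a:math.atan2(a[1],a[0]);print("pin-mark angle",an(P-V)-an(M-V))
h=cv2.cvtColor(t["pixels"],cv2.COLOR_RGB2HSV).astype(int)
m=blob((h[...,0]>20)&(h[...,0]<35)&(h[...,1]>150)&(h[...,2]>120),(336,250),20);ys,xs=np.nonzero(m)
Q=onplane(t,np.c_[xs,ys],.080)[:,:2];c=Q.mean(0);v=onplane(t,k(185,452,(290,160)),.086)[0][:2];mk=onplane(t,k(289,119,(290,160)),.084)[0][:2]
print("bar-mark angle",an(c-v)-an(mk-v),m.sum())
E
```

```text
[-113.7   -0.3   45.4] [-63.9   0.5  74.2] [91.2 -0.  46.1] 0.00022173352029566392
pin-mark angle 0.014292628811581332
bar-mark angle -0.02547587695977449 104
```

The keeper is within about 0.03 rad of the mark by both measures. Everything is at rest and the fingers are clear, so I'm handing in.

```bash
python3 - <<'E'
from station import robot
print(robot.sign_off(), robot.state()["t"])
E
```

```text
the job is handed in; nothing more can be done
the job is handed in; nothing more can be done
```

The board and platen are both in the cradle and the keeper points at the white mark. I handed the job in shortly after t = 31 s, and no verdict was reported.

**What I did:** I tilted the orange board about 15°, slid it under the rear lip, laid it flat on the cradle floor and let go. I did the same with the large dark platen (top view (222,276)) at about 12°. Then I gripped the keeper's pin lightly, swung it about 112° to the mark, released it and moved the arm clear.

**Last checks:**
- **Platen:** measured right after letting go, both bolts triangulated to the same height (28.6 and 28.2 mm above the floor), so it is flat. Its centre was about 1 mm off along the cradle and within 2 mm across. The last pictures show it unchanged.
- **Keeper:** +0.014 rad from the mark by the pin and -0.025 rad by the bar, against a 0.15 rad limit.
- **Board:** in the pictures it is flat, under the lip and behind the sill. I did not get a clean position for it because the lip hides its rear end; the one reading (about -3.6 mm along, -2.5 mm across) is biased by that.
- **Other things on the bench:** none looks moved in the last side picture; I did not measure them.

**Disagreements:** triangulated heights came out about 2 mm high. The platen's across-position was about -1.6 mm from the top camera and +1.6 mm from the side camera. Both are roughly the stated 2 mm calibration error.

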